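Sweep the filing board, load the clock barrels and lock the carrier

ROBOT

A 7-joint arm with a two-finger parallel gripper is mounted at the origin on the work surface. World frame = base frame: x ahead of the robot, y to its left, z up, the work surface at z = 0. Lengths are in mm, angles in rad, forces in N, time in s.
With the tool pointing down it reaches from about 350 to 900 mm from the base axis. Payload 7.2 kg.
Tool frame: the origin (TCP) lies midway between the tips of the shut fingers; the grasp point (between the pads) lies env.grasp_offset behind it (env.grasp_offset is the distance from the TCP to the grasp point, in mm); z points along the fingers, y is the line along which they close (so a half turn about z gives the same grasp; the last joint's range is limited). The gripper opens to 88 mm and grips with 3 to 60 N. Pads are 20 mm wide; open, the fingers measure 115 mm over their backs; the gripper's body (75 mm by 178 mm) begins 61 mm behind the grasp point.
Start: joints at [1.208, 0.411, -0.013, 1.596, 0.006, 1.134, -0.082], TCP at [181.581, -598.045, 222.653] pointing down, gripper open.
Joint ranges: [-2.95, 2.95], [-0.29, 1.99], [-1.47, 1.44], [0.14, 2.54], [-1.03, 4.17], [0.13, 1.85], [-2.86, 2.86]. Speed limits (rad/s): [2.39, 2.39, 3.01, 3.01, 3.14, 3.14, 3.14].

INTERFACE

Orientations are given as a unit quaternion [x, y, z, w].
In Python, from workcell import env, cams gives the robot as it stands.
- The arm moves only by the tool send_rows, never from a script. Its argument "deltas" is a list of rows, each a list of 3 entries, a list of its own where there are three numbers: the opening, from 0 (shut) to 1 (fully open), then the shift along the tool's x, y, z in m, then the turn, a rotation vector about the tool's x, y, z in degrees. A call has exactly 10 rows; each row is the pose to reach, as a shift and turn from the pose commanded when the call began, along the tool's axes at that moment; what a row does not reach only later rows make up. A row lasts 1/8 s, in which the tool goes at most 62.5 mm and 10.7 degrees, less where a joint would pass 70% of its speed; a pose out of reach is approached as far as the arm can. A call with a gripper value outside its range is refused whole. The fingers move at their own pace and stop on an object; "squeeze" is the grip in N (left out, the last holds). Time passes only in rows, so rows that repeat a pose let the fingers close, or fill a call up. It gives the time, the measured TCP pose, the force, the opening and the grip force at its end, in the units of the state.
- env.get_obs(): the state, without advancing time (a new reading comes with each control period).
- cams.read_camera(name): name is "scene" or "side" or "wrist"; returns a dict with "pixels" (420x560x3 uint8, red, green, blue), "z_map" (420x560 float32, mm along the optical axis (not along the pixel's ray), 0 where there is no reading), "K" (3x3 intrinsics, pixels), "extrinsics" (4x4, takes a point from camera to world coordinates). Camera axes: x right, y down, z forward; pixel columns grow to the right and rows downward; lengths in mm; the calibration is good to about 2 mm. A picture is of the moment at which its call begins.
- env.job_done(): hands the job in; it is judged then, once.
The state is a dict: "t": time; "joints": joint angles; "dq": joint speeds; "effort": joint torques, N m; "tcp_pos": TCP position; "tcp_rot": TCP orientation; "contact_force": force on the tool from outside, world axes, zero at the start; "ft_torque": the same for the moment, N m; "gripper_width": finger opening in mm; "gripper_force": force on a finger pad.
Only numpy, scipy, OpenCV 4.12 (cv2) and the standard library are available. Lean on these libraries where they do the work, as an engineer would, in place of code of your own. Each camera call takes 0.05 s, during which the arm holds its last target. There are 200 camera calls.

TASK

Clear up the clockmaker's bench: first sweep all the brass chips off the filing board into its tray with the scraper block, not with the fingers. Then set every spring barrel upright and fully down into a carrier pocket of its own, and only when all are in, knock the orange locking peg fully home with the mallet, without touching the peg with the gripper. Finish with scraper and mallet standing upright on the green mat again as they stood, and leave the jar, blower and oil pot alone.

Things in the scene. Friction and masses are not known exactly. Their poses are not given: they have to be found in the camera images.
- carrier: Grey barrel carrier, fixed: block 185 x 185 mm, 37 mm high, with four round open pockets, 62 mm wide, 22 mm deep, in a 2 x 2 square at 88 mm pitch. Origin: centre of its underside, on the bench; z up. On its far (+x) side a dark boss (56 x 60 mm, 55 mm high, centred 120 mm along +x) bears the orange-capped locking peg.
- pocket_1 (a point): Centre of the floor of carrier pocket 1: 15 mm above the bench, 22 mm below the block's top face. Pocket at -44, -44 mm from the carrier's origin in the carrier's x, y.
- pocket_2 (a point): Centre of the floor of carrier pocket 2: 15 mm above the bench, 22 mm below the block's top face. Pocket at -44, +44 mm from the carrier's origin in the carrier's x, y.
- pocket_3 (a point): Centre of the floor of carrier pocket 3: 15 mm above the bench, 22 mm below the block's top face. Pocket at +44, -44 mm from the carrier's origin in the carrier's x, y.
- pocket_4 (a point): Centre of the floor of carrier pocket 4: 15 mm above the bench, 22 mm below the block's top face. Pocket at +44, +44 mm from the carrier's origin in the carrier's x, y.
- peg (a joint): How far the upright locking peg is driven down, m: 0 fully up (starts between 0 and 0.003), 0.018 fully home against its stop. It takes about 6 to 8 N to drive it (stiff friction plus a light spring) and it stays where it is driven. 122 mm along +x from the carrier's origin.
- peg_top (a point): Centre of the top of the peg's flat round orange cap (32 mm across). Fully up it is 85 mm above the bench; home, 67 mm.
- board: Filing board, fixed. Origin on the bench, z up, +x along the sweep. Plywood deck from x = -100 to +80 mm, top 35 mm above the bench, open at the back (-x). At x = +80 mm it drops into a sunken chip tray reaching to x = +180 mm (floor 5 mm above the bench), end wall 60 mm high. Side fences 55 mm high (20 above the deck), 12 mm thick, 136 mm apart, run along deck and tray.
- tray (a point): Centre of the sunken chip tray's floor, 130 mm along the board's +x from its origin, 5 mm above the bench. The tray is 100 x 136 mm inside.
- chip_1: Small L-shaped brass offcut (chip), 24 x 18 mm, 6 mm thick with a lip to 13 mm, 18 g, lying on the filing deck. Origin: centre of its underside. Three to five chips are there; an absent one reads None.
- chip_2: Small L-shaped brass offcut (chip), 24 x 18 mm, 6 mm thick with a lip to 13 mm, 18 g, lying on the filing deck. Origin: centre of its underside. Three to five chips are there; an absent one reads None.
- chip_3: Small L-shaped brass offcut (chip), 24 x 18 mm, 6 mm thick with a lip to 13 mm, 18 g, lying on the filing deck. Origin: centre of its underside. Three to five chips are there; an absent one reads None.
- chip_4: Small L-shaped brass offcut (chip), 24 x 18 mm, 6 mm thick with a lip to 13 mm, 18 g, lying on the filing deck. Origin: centre of its underside. Three to five chips are there; an absent one reads None.
- chip_5: Small L-shaped brass offcut (chip), 24 x 18 mm, 6 mm thick with a lip to 13 mm, 18 g, lying on the filing deck. Origin: centre of its underside. Three to five chips are there; an absent one reads None.
- mat: Green tool mat, fixed, 150 (x) x 300 (y) mm, 4 mm thick. Origin: centre of its underside, on the bench.
- scraper: Wooden scraper block standing on the mat: dark foot 44 (x) x 116 (y) x 24 mm high, and on it a pale upright grip 24 (x) x 70 (y) mm, reaching 76 mm high; about 0.2 kg. Origin: centre of its underside; z up. Its long faces (+x and -x) are the ones that push.
- mallet: White mallet standing on its striking face: head 44 x 44 mm, 70 mm high; pale flat-sided handle 20 mm wide, 24 mm high, level along the mallet's -x from the head to 142 mm from the head's centre, axis 40 mm above the striking face; about 0.25 kg, nearly all in the head. Origin: centre of the lower striking face; z up.
- barrel_1: Brass clock spring barrel standing upright: drum 54 mm across and 46 mm high with a toothed rim near its heavy foot, and a steel arbor (10 mm) on top to 60 mm; 0.17 to 0.35 kg. Origin: centre of its underside; z up the axis. Three or four barrels are there, standing on the bench; an absent one reads None.
- barrel_2: Brass clock spring barrel standing upright: drum 54 mm across and 46 mm high with a toothed rim near its heavy foot, and a steel arbor (10 mm) on top to 60 mm; 0.17 to 0.35 kg. Origin: centre of its underside; z up the axis. Three or four barrels are there, standing on the bench; an absent one reads None.
- barrel_3: Brass clock spring barrel standing upright: drum 54 mm across and 46 mm high with a toothed rim near its heavy foot, and a steel arbor (10 mm) on top to 60 mm; 0.17 to 0.35 kg. Origin: centre of its underside; z up the axis. Three or four barrels are there, standing on the bench; an absent one reads None.
- barrel_4: Brass clock spring barrel standing upright: drum 54 mm across and 46 mm high with a toothed rim near its heavy foot, and a steel arbor (10 mm) on top to 60 mm; 0.17 to 0.35 kg. Origin: centre of its underside; z up the axis. Three or four barrels are there, standing on the bench; an absent one reads None.
- jar: Bystander: green glass jar with a brass cap, 60 mm across, 75 mm high. Origin: centre of its underside.
- blower: Bystander: blue blower bulb, 62 mm across, 100 mm high, standing nozzle up. Origin: centre of its underside.
- oilpot: Bystander: amber oil pot, 56 mm across, 46 mm high. Origin: centre of its underside.
There are look-alikes about, which are no part of the job. Leave any red look-alike of the barrel_1 alone. What is shaped like the barrel_3 but red is not meant.

How it is judged (in metres and radians):
On the way, in this order (a step that is already met when the one before it is completed fails the run):
1. every chip lies in the tray (x of chip_1 in the frame of tray between -0.05 and 0.05 m and y of chip_1 in the frame of tray between -0.07 and 0.07 m and z of each of chip_1, chip_2, chip_3, chip_4, chip_5 in the frame of tray below 0.026 m and x of chip_2 in the frame of tray between -0.05 and 0.05 m and y of chip_2 in the frame of tray between -0.07 and 0.07 m and x of chip_3 in the frame of tray between -0.05 and 0.05 m and y of chip_3 in the frame of tray between -0.07 and 0.07 m and x of chip_4 in the frame of tray between -0.05 and 0.05 m and y of chip_4 in the frame of tray between -0.07 and 0.07 m and x of chip_5 in the frame of tray between -0.05 and 0.05 m and y of chip_5 in the frame of tray between -0.07 and 0.07 m), for 0.2 s.
2. every barrel is down in a pocket while the peg is still up (angle between each of barrel_1, barrel_2, barrel_3, barrel_4's own z axis and vertical below 0.12 rad and ((horizontal distance between barrel_1 and pocket_1 below 0.008 m and z of barrel_1 in the frame of pocket_1 below 0.005 m) or (horizontal distance between barrel_1 and pocket_2 below 0.008 m and z of barrel_1 in the frame of pocket_2 below 0.005 m) or (horizontal distance between barrel_1 and pocket_3 below 0.008 m and z of barrel_1 in the frame of pocket_3 below 0.005 m) or (horizontal distance between barrel_1 and pocket_4 below 0.008 m and z of barrel_1 in the frame of pocket_4 below 0.005 m)) and ((horizontal distance between barrel_2 and pocket_1 below 0.008 m and z of barrel_2 in the frame of pocket_1 below 0.005 m) or (horizontal distance between barrel_2 and pocket_2 below 0.008 m and z of barrel_2 in the frame of pocket_2 below 0.005 m) or (horizontal distance between barrel_2 and pocket_3 below 0.008 m and z of barrel_2 in the frame of pocket_3 below 0.005 m) or (horizontal distance between barrel_2 and pocket_4 below 0.008 m and z of barrel_2 in the frame of pocket_4 below 0.005 m)) and ((horizontal distance between barrel_3 and pocket_1 below 0.008 m and z of barrel_3 in the frame of pocket_1 below 0.005 m) or (horizontal distance between barrel_3 and pocket_2 below 0.008 m and z of barrel_3 in the frame of pocket_2 below 0.005 m) or (horizontal distance between barrel_3 and pocket_3 below 0.008 m and z of barrel_3 in the frame of pocket_3 below 0.005 m) or (horizontal distance between barrel_3 and pocket_4 below 0.008 m and z of barrel_3 in the frame of pocket_4 below 0.005 m)) and ((horizontal distance between barrel_4 and pocket_1 below 0.008 m and z of barrel_4 in the frame of pocket_1 below 0.005 m) or (horizontal distance between barrel_4 and pocket_2 below 0.008 m and z of barrel_4 in the frame of pocket_2 below 0.005 m) or (horizontal distance between barrel_4 and pocket_3 below 0.008 m and z of barrel_4 in the frame of pocket_3 below 0.005 m) or (horizontal distance between barrel_4 and pocket_4 below 0.008 m and z of barrel_4 in the frame of pocket_4 below 0.005 m)) and value of joint peg below 0.008 m), for 0.2 s.
3. the mallet strikes the peg home (value of joint peg above 0.0145 m and contact force between mallet and peg above 0.5 N).
At the end, for the whole second after the job is handed in: Every chip lies in the tray; every barrel is upright (7 degrees), within 8 mm of a pocket centre and 5 mm of its floor; the peg is driven at least 14.5 of its 18 mm; scraper and mallet stand upright (7 degrees) at rest, their centres on the mat (all of step 1 and angle between each of barrel_1, barrel_2, barrel_3, barrel_4, scraper, mallet's own z axis and vertical below 0.12 rad and ((horizontal distance between barrel_1 and pocket_1 below 0.008 m and z of barrel_1 in the frame of pocket_1 below 0.005 m) or (horizontal distance between barrel_1 and pocket_2 below 0.008 m and z of barrel_1 in the frame of pocket_2 below 0.005 m) or (horizontal distance between barrel_1 and pocket_3 below 0.008 m and z of barrel_1 in the frame of pocket_3 below 0.005 m) or (horizontal distance between barrel_1 and pocket_4 below 0.008 m and z of barrel_1 in the frame of pocket_4 below 0.005 m)) and ((horizontal distance between barrel_2 and pocket_1 below 0.008 m and z of barrel_2 in the frame of pocket_1 below 0.005 m) or (horizontal distance between barrel_2 and pocket_2 below 0.008 m and z of barrel_2 in the frame of pocket_2 below 0.005 m) or (horizontal distance between barrel_2 and pocket_3 below 0.008 m and z of barrel_2 in the frame of pocket_3 below 0.005 m) or (horizontal distance between barrel_2 and pocket_4 below 0.008 m and z of barrel_2 in the frame of pocket_4 below 0.005 m)) and ((horizontal distance between barrel_3 and pocket_1 below 0.008 m and z of barrel_3 in the frame of pocket_1 below 0.005 m) or (horizontal distance between barrel_3 and pocket_2 below 0.008 m and z of barrel_3 in the frame of pocket_2 below 0.005 m) or (horizontal distance between barrel_3 and pocket_3 below 0.008 m and z of barrel_3 in the frame of pocket_3 below 0.005 m) or (horizontal distance between barrel_3 and pocket_4 below 0.008 m and z of barrel_3 in the frame of pocket_4 below 0.005 m)) and ((horizontal distance between barrel_4 and pocket_1 below 0.008 m and z of barrel_4 in the frame of pocket_1 below 0.005 m) or (horizontal distance between barrel_4 and pocket_2 below 0.008 m and z of barrel_4 in the frame of pocket_2 below 0.005 m) or (horizontal distance between barrel_4 and pocket_3 below 0.008 m and z of barrel_4 in the frame of pocket_3 below 0.005 m) or (horizontal distance between barrel_4 and pocket_4 below 0.008 m and z of barrel_4 in the frame of pocket_4 below 0.005 m)) and value of joint peg above 0.0145 m and x of scraper in the frame of mat between -0.075 and 0.075 m and y of scraper in the frame of mat between -0.15 and 0.15 m and z of each of scraper, mallet in the frame of mat below 0.01 m and linear speed of each of scraper, mallet below 0.02 m/s and x of mallet in the frame of mat between -0.075 and 0.075 m and y of mallet in the frame of mat between -0.15 and 0.15 m); the robot touches nothing.
It fails at once if the fingers push a chip (contact force between the fingers and chip_1 above 0.5 N or contact force between the fingers and chip_2 above 0.5 N or contact force between the fingers and chip_3 above 0.5 N or contact force between the fingers and chip_4 above 0.5 N or contact force between the fingers and chip_5 above 0.5 N).
It fails at once if the gripper or arm pushes the peg (contact force between any of the fingers, the arm and peg above 1 N).
It fails at once if a bystander is moved more than 30 mm or tipped (distance of any of jar, blower, oilpot from where it was at the start of the episode above 0.03 m or angle between any of jar, blower, oilpot's own z axis and vertical above 0.4 rad).
Of barrel_1, barrel_2, barrel_3, barrel_4 only 3 to 4 are there at a start; the rules pass over those that are not, and their reading is None.
Of chip_1, chip_2, chip_3, chip_4, chip_5 only 3 to 5 are there at a start; the rules pass over those that are not, and their reading is None.
At some moment in a run one of barrel_1, barrel_2, barrel_3, barrel_4 may be knocked a few centimetres aside while the robot is not near it.
It also fails if it takes over 208 s, if anything falls off the work surface, if the arm or the gripper's body presses on something with over 40 N, if the wrist force passes 120 N, or if a joint passes its speed limit or range.

## Working session

There is one attempt and no reset: what is moved stays moved. The work goes in short steps, Python scripts to look and compute and a tool call to move; the robot and the scene stay as the last step left them, time stands still between calls to the robot, and variables do not carry over. Pictures are saved under pics/ and viewed, at most 14 in all, crops included, and the job is handed in when it is done.

Besides the shell and the picture viewer there is one more tool, called after "Request:" in YAML: its name, and indented under it one key for each argument. send_rows: Moves the arm, as the interface text tells. Its arguments: {"type":"object","properties":{"deltas":{"type":"array"},"squeeze":{"type":"number"}},"required":["deltas"]}

```bash
ls; mkdir -p pics
python3 - <<'E'
from workcell import env,cams
import cv2,numpy as np
o=env.get_obs();print(o,env.grasp_offset)
for n in("scene","side"):
    c=cams.read_camera(n);cv2.imwrite(f"pics/{n}0.png",c["pixels"][:,:,::-1]);np.savez(f"pics/{n}0.npz",**c);print(n,c["K"],c["extrinsics"])
E
```

```text
pics
{'t': 0.0, 'joints': array([ 1.20781486,  0.41189107, -0.01271797,  1.59701017,  0.00561817,
        1.13427805, -0.082196  ]), 'dq': array([-0.00093257, -0.0025852 , -0.00075407,  0.00160522, -0.00177389,
       -0.00163777, -0.00093934]), 'effort': array([-9.59428871e-04, -5.87958920e+01,  6.41219281e-01, -2.91078901e+01,
       -5.39450592e-02,  1.83981430e-02,  1.42746417e-04]), 'tcp_pos': array([ 181.40039223, -597.59171228,  221.8284076 ]), 'tcp_rot': array([ 9.89154282e-01,  1.46878196e-01, -1.74649663e-04, -7.55528562e-04]), 'contact_force': array([-0.25162868,  0.40175869, -1.07142476]), 'ft_torque': array([ 0.02222884, -0.02410458,  0.0016225 ]), 'gripper_force': 0.0, 'gripper_width': 87.53421839899794} 18.700000000000003
scene [[382.94619757   0.         281.30270883]
 [  0.         382.94619757 208.20906355]
 [  0.           0.           1.        ]] [[ 1.73167886e-01  8.19950282e-01 -5.45613800e-01  1.04050661e+03]
 [ 9.84847155e-01 -1.38855080e-01  1.03900667e-01 -9.64745024e+01]
 [ 9.43213288e-03 -5.55338458e-01 -8.31570943e-01  8.36923799e+02]
 [ 0.00000000e+00  0.00000000e+00  0.00000000e+00  1.00000000e+00]]
side [[492.926933     0.         276.62615735]
 [  0.         492.926933   202.62488493]
 [  0.           0.           1.        ]] [[ 9.92453055e-01 -8.86344457e-02  8.47400010e-02  4.70193266e+02]
 [-1.20962239e-01 -5.94203721e-01  7.95166696e-01 -9.03013059e+02]
 [-2.01263353e-02 -7.99415957e-01 -6.00440720e-01  7.62529486e+02]
 [ 0.00000000e+00  0.00000000e+00  0.00000000e+00  1.00000000e+00]]
```

View pics/scene0.png

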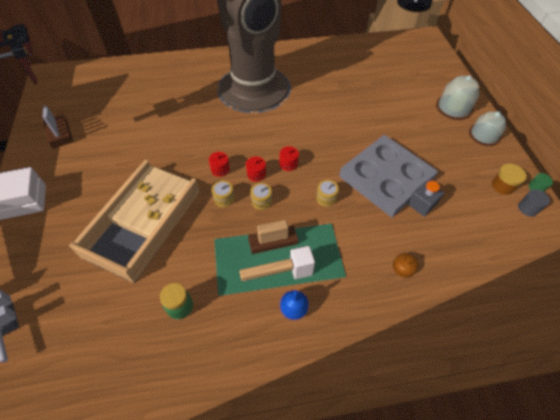

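View pics/side0.png

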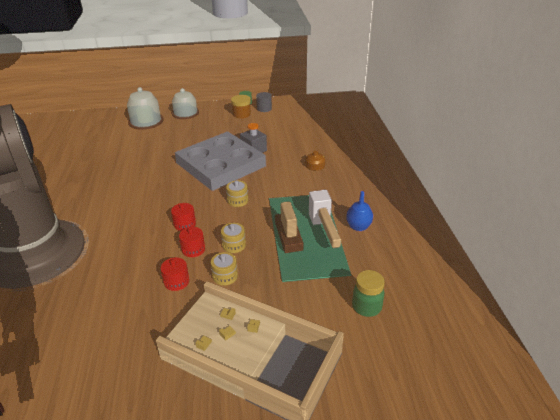

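The scene view shows three brass barrels at (223,194), (262,195) and (328,193). The red look-alikes are at (219,163), (256,168) and (289,158), and I leave those alone. There are 4 chips near (145,187), (153,199), (168,198) and (154,214) on the board, with the tray at its lower left. The carrier is at (388,175) with its orange peg at (432,187). The scraper is at (273,235), and the mallet head is at (302,262) with its handle to the left. The other brass-coloured thing is the jar cap at (176,297).

```bash
cat > h.py <<'E'
import numpy as np,cv2
from workcell import env,cams
def cloud(c):
    v,u=np.mgrid[:420,:560]; z=c["z_map"]; K=c["K"]; E=c["extrinsics"]
    P=np.stack([(u-K[0,2])/K[0,0]*z,(v-K[1,2])/K[1,1]*z,z],-1)@E[:3,:3].T+E[:3,3]
    P[z<=0]=-9999
    return P,cv2.cvtColor(c["pixels"],cv2.COLOR_RGB2HSV)
def onplane(c,uv,h):
    K=c["K"];E=c["extrinsics"];uv=np.atleast_2d(uv).astype(float)
    d=np.c_[(uv-[K[0,2],K[1,2]])/K[0,0],np.ones(len(uv))]@E[:3,:3].T
    return E[:3,3]+d*((h-E[2,3])/d[:,2])[:,None]
def rect(p): 
    (x,y),(a,b),t=cv2.minAreaRect(p[:,:2].astype(np.float32)); return [round(float(q),1) for q in (x,y,a,b,t)]
def comps(m,mn=8):
    n,l,s,ce=cv2.connectedComponentsWithStats(m.astype(np.uint8),connectivity=8)
    return [(ce[i].round(1),l==i) for i in range(1,n) if s[i,4]>=mn]
E
cat > m.py <<'E'
from h import *
for n in("scene","side"):
    c=dict(np.load(f"pics/{n}0.npz"));P,H=cloud(c);X,Y,Z=P[...,0],P[...,1],P[...,2]
    B=(X>250)&(X<1000)&(abs(Y)<500)&(Z>-20)
    h,s,v=H[...,0],H[...,1],H[...,2]
    print("==",n, "bench z",np.median(Z[B&(Z<15)]))
    def show(nm,m,mn=15):
        for ce,k in comps(m&B,mn):
            p=P[k]; print(nm,ce,len(p),"med",np.median(p,0).round(),"zr",np.percentile(Z[k],[5,95]).round(),"rect",rect(p))
    show("mat",(h>65)&(h<90)&(s>90)&(Z<15),200)
    show("greyTop",(s<75)&(Z>31)&(Z<42),60)
    show("orange",(h<12)&(s>200)&(v>170)&(Z>70),5)
    show("white",(s<40)&(v>140)&(Z>62)&(Z<80),10)
    show("grip",(h>8)&(h<22)&(s<170)&(Z>70)&(Z<82),10)
    show("handle",(h>8)&(h<25)&(Z>46)&(Z<60)&(X>520)&(abs(Y)<150),15)
    show("barreltop",(h>12)&(h<35)&(Z>40)&(Z<52)&(X<620),15)
    show("fence",(h>8)&(h<30)&(Z>50)&(Z<66)&(Y<-130),40)
    show("chip",(h>18)&(h<30)&(s>150)&(Z>36)&(Z<52)&(Y<-130),4)
E
python3 m.py
```

```text
== scene bench z 0.08983280924599057
mat [275.6 260.1] 4068 med [634. -45.   4.] zr [2. 6.] rect [632.7, -24.6, 293.5, 144.9, 89.0]
greyTop [389.7 172.5] 2644 med [450. 311.  37.] zr [34. 40.] rect [464.0, 327.5, 242.1, 189.8, 33.0]
white [302.1 257.3] 387 med [676.  21.  74.] zr [67. 76.] rect [673.5, 22.7, 44.4, 43.6, 4.7]
grip [272.5 227.5] 294 med [593. -31.  79.] zr [73. 81.] rect [589.9, -30.8, 24.7, 69.5, 3.1]
grip [173.1 295.1] 362 med [ 717. -260.   75.] zr [73. 77.] rect [715.5, -261.0, 52.2, 51.5, 38.0]
handle [272.9 236.3] 86 med [601. -33.  52.] zr [47. 59.] rect [600.5, -30.7, 5.0, 67.6, 2.6]
handle [266.2 268.8] 500 med [681. -60.  55.] zr [49. 58.] rect [679.3, -58.4, 23.4, 120.1, 6.0]
barreltop [112.6 205.7] 351 med [ 446. -411.   46.] zr [41. 52.] rect [431.7, -401.2, 8.4, 276.0, 56.1]
barreltop [164.3 224.9] 261 med [ 523. -284.   46.] zr [41. 52.] rect [510.6, -277.3, 8.3, 263.5, 54.7]
barreltop [222.2 190.4] 163 med [ 447. -137.   46.] zr [42. 48.] rect [436.8, -137.7, 53.2, 51.9, 17.7]
barreltop [327.9 189.5] 167 med [489. 130.  46.] zr [42. 48.] rect [480.8, 13
[... 3911 characters left out ...]
ct [488.5, -317.9, 11.7, 6.4, 68.1]
chip [228.3 329.3] 7 med [ 438. -317.   42.] zr [41. 43.] rect [438.8, -316.1, 6.5, 3.7, 71.8]
chip [254.  329.6] 7 med [ 485. -324.   44.] zr [40. 46.] rect [485.0, -324.7, 2.3, 7.3, 80.0]
chip [231.7 332.6] 7 med [ 445. -325.   42.] zr [39. 43.] rect [444.5, -324.1, 5.9, 3.1, 34.5]
chip [225. 337.] 4 med [ 432. -334.   43.] zr [42. 46.] rect [431.9, -334.3, 0.5, 3.8, 72.0]
chip [204.5 338.8] 4 med [ 396. -332.   43.] zr [41. 44.] rect [396.0, -332.6, 1.6, 4.1, 28.5]
chip [198.  343.8] 8 med [ 385. -345.   49.] zr [41. 50.] rect [384.8, -344.4, 6.1, 4.2, 57.4]
chip [204.5 344.3] 30 med [ 395. -347.   44.] zr [40. 50.] rect [396.6, -342.6, 22.3, 9.2, 53.6]
```

```bash
cat > plan.py <<'E'
# usage: python3 plan.py x y z yaw [x y z yaw ...] : successive tool deltas (m, deg) from the measured pose (mm, deg of tool x in world)
import sys
from h import *
from scipy.spatial.transform import Rotation as Ro
o=env.get_obs(); R0=Ro.from_quat(o["tcp_rot"]); p=o["tcp_pos"]
M=R0.as_matrix(); print("t",round(o["t"],2),"p",p.round(1),"yaw",round(np.degrees(np.arctan2(M[1,0],M[0,0])),1),"tilt",np.degrees(np.arccos(-M[2,2])).round(2),"F",o["contact_force"].round(1),"w",round(o["gripper_width"],1))
a=list(map(float,sys.argv[1:]))
for i in range(0,len(a),4):
    x,y,z,w=a[i:i+4];w=np.radians(w);c,s=np.cos(w),np.sin(w)
    R=Ro.from_matrix([[c,s,0],[s,-c,0],[0,0,-1]])
    q=np.array([x,y,z]); d=R0.inv().apply(q-p)/1000
    print("shift",d.round(4).tolist(),"turn",np.degrees((R0.inv()*R).as_rotvec()).round(2).tolist()); R0,p=R,q
E
cat > m2.py <<'E'
from h import *
for n in("scene","side"):
    c=dict(np.load(f"pics/{n}0.npz"));P,H=cloud(c);X,Y,Z=P[...,0],P[...,1],P[...,2]
    h,s,v=H[...,0],H[...,1],H[...,2]
    C=(np.hypot(X-440,Y-311)<140)
    for ce,k in comps(C&(Z>-5)&(Z<30)&(s<75),40): print(n,"pocket",ce,P[k].mean(0).round(1),rect(P[k]))
    m=C|(np.hypot(X-540,Y-375)<60)
    for ce,k in comps(m&(Z>75)&(Z<95),5): print(n,"cap",ce,np.median(P[k],0).round(1),rect(P[k]),"plane85",onplane(c,ce,85).round(1))
    for ce,k in comps(((h<6)|(h>174))&(s>180)&(Z>35)&(Z<70)&(X<520)&(X>250)&(abs(Y)<300),30): print(n,"red",ce,rect(P[k]))
c=np.load("pics/scene0.npz")["pixels"]
cv2.imwrite("pics/crop1.png",cv2.resize(c[140:300,120:360],None,fx=3.3,fy=3.3,interpolation=cv2.INTER_CUBIC)[:,:,::-1])
E
python3 m2.py; python3 plan.py 450 -250 250 60 588.5 -32.5 150 93.9 588.5 -32.5 36 93.9
```

```text
scene pocket [386.2 153.2] [366.7 334.   17.7] [369.1, 331.6, 56.1, 43.6, 81.2]
scene pocket [365.9 169.8] [415.7 258.9  17.2] [418.1, 255.5, 47.4, 54.6, 6.4]
scene pocket [412.  171.4] [442.7 382.8  17.6] [444.5, 380.4, 51.5, 48.9, 87.2]
scene pocket [377.7 196.8] [507.4 262.3  15.5] [499.8, 259.3, 243.7, 63.8, 46.2]
scene pocket [391.8 189.1] [491.3 307.7  17.2] [493.4, 305.2, 52.7, 48.7, 86.5]
scene cap [432.5 186.4] [544.5 377.4  83.2] [543.2, 378.8, 30.7, 30.4, 50.1] plane85 [[545.7 376.3  85. ]]
scene red [288.8 154.4] [345.4, 54.8, 49.5, 55.0, 80.1]
scene red [218.3 160. ] [334.3, -138.3, 52.5, 52.5, 52.5]
scene red [255.5 164.9] [367.5, -41.5, 53.3, 52.1, 19.8]
side pocket [223.1 143.5] [451.9 395.8  20.6] [451.3, 392.3, 59.8, 31.9, 7.0]
side pocket [260.3 148. ] [560.  354.9  19.3] [556.7, 353.8, 31.3, 8.0, 28.0]
side pocket [197.7 153.9] [376.6 347.1  20.6] [378.7, 344.0, 33.5, 56.4, 82.4]
side pocket [240.9 155.2] [500.5 321.1  20.5] [501.5, 318.5, 29.4, 56.8, 81.3]
side pocket [222.6 173.4] [444.9 241.8  15.6] [427.1, 247.4, 135.9, 260.2, 79.1]
side pocket [215.  166.6] [424.9 272.2  19.8] [425.7, 268.8, 57.7, 33.1, 8.6]
side cap [252.5 126. ] [541.7 370.8  83.6] [540.9, 377.0, 29.6, 33.4, 41.8] plane85 [[541.4 370.9  85. ]]
side red [182.2 211.2] [343.9, 50.9, 51.5, 53.8, 16.9]
side red [190.8 235.9] [366.0, -43.2, 51.9, 54.4, 6.8]
side red [173.5 268. ] [332.1, -142.6, 50.9, 53.0, 33.0]
t 0.1 p [ 181.4 -597.6  221.9] yaw 16.9 tilt 0.08 F [-0.5  0.4 -0.2] w 88.0
shift [0.358, -0.2546, -0.0278] turn [-0.08, -0.02, -43.11]
shift [0.2576, 0.0112, 0.1] turn [0.0, 0.0, -33.9]
shift [0.0, 0.0, 0.114] turn [0.0, 0.0, 0.0]
```

View pics/crop1.png

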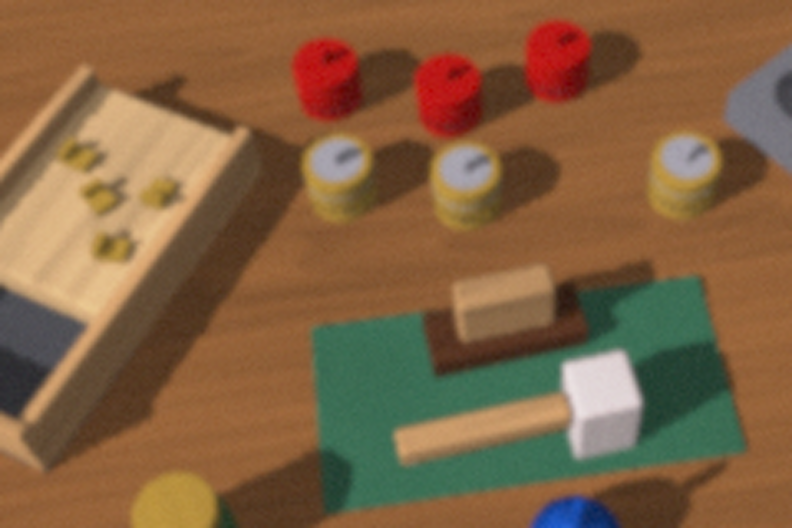

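The crop shows the three brass barrels with steel tops at (340,160), (466,170) and (685,160). The three red ones are behind them. The scraper, a pale grip on a dark foot, is at (505,305), and the white mallet is at (600,400). I'm moving toward the scraper.

Request:
send_rows:
  deltas:
    - [1,[0.045,-0.032,-0.003],[0,0,-5]]
    - [1,[0.09,-0.064,-0.006],[0,0,-10]]
    - [1,[0.134,-0.095,-0.01],[0,0,-16]]
    - [1,[0.18,-0.127,-0.014],[0,0,-21]]
    - [1,[0.224,-0.16,-0.018],[0,0,-27]]
    - [1,[0.269,-0.191,-0.022],[0,0,-32]]
    - [1,[0.314,-0.223,-0.025],[0,0,-38]]
    - [1,[0.358,-0.2546,-0.028],[0,0,-43.1]]
    - [1,[0.358,-0.2546,-0.028],[0,0,-43.1]]
    - [1,[0.358,-0.2546,-0.028],[0,0,-43.1]]
  squeeze: 40

```text
t: 1.35
tcp_pos: [449.6, -250.9, 250.3]
tcp_rot: [0.866, 0.5, -0.0, -0.0]
contact_force: [-0.1, -0.8, 0.4]
gripper_width: 87.6
gripper_force: 0.0
```

Request:
send_rows:
  deltas:
    - [1,[0.043,0.002,0.01],[0,0,-5.6]]
    - [1,[0.086,0.004,0.02],[0,0,-11.3]]
    - [1,[0.129,0.006,0.03],[0,0,-17]]
    - [1,[0.172,0.008,0.05],[0,0,-22.6]]
    - [1,[0.215,0.01,0.07],[0,0,-28.3]]
    - [1,[0.2576,0.0112,0.1],[0,0,-33.9]]
    - [1,[0.2576,0.0112,0.1],[0,0,-33.9]]
    - [1,[0.2576,0.0112,0.1],[0,0,-33.9]]
    - [1,[0.2576,0.0112,0.1],[0,0,-33.9]]
    - [1,[0.2576,0.0112,0.1],[0,0,-33.9]]

```text
t: 2.6
tcp_pos: [588.7, -34.5, 151.5]
tcp_rot: [0.684, 0.73, 0.0, 0.001]
contact_force: [0.2, 0.0, -0.3]
gripper_width: 87.9
gripper_force: 0.0
```

```bash
python3 plan.py 588.5 -32.5 36 93.9
python3 - <<'E'
from h import *
c=cams.read_camera("wrist");cv2.imwrite("pics/w1.png",c["pixels"][:,:,::-1]);print(c["K"],c["extrinsics"])
P,H=cloud(c);h,s=H[...,0],H[...,1]
for ce,k in comps((abs(P[...,2]-80)<7)&(abs(P[...,0]-590)<60)&(abs(P[...,1]+30)<60),40):print(ce,np.median(P[k],0).round(1),rect(P[k]))
E
```

```text
t 2.6 p [588.7 -34.5 151.5] yaw 93.8 tilt 0.09 F [ 0.2  0.  -0.3] w 87.9
shift [0.0021, -0.0002, 0.1155] turn [0.07, 0.06, -0.15]
[[323.38671591   0.         279.25732378]
 [  0.         323.38671591 204.02358087]
 [  0.           0.           1.        ]] [[ 9.97871176e-01  6.26322255e-02  1.81747203e-02  5.84824642e+02]
 [ 6.51995401e-02 -9.64342852e-01 -2.56499285e-01  3.61509270e+01]
 [ 1.46154057e-03  2.57138227e-01 -9.66373528e-01  3.13345488e+02]
 [ 0.00000000e+00  0.00000000e+00  0.00000000e+00  1.00000000e+00]]
[279.6 207.4] [589.7 -28.3  79.8] [589.6, -30.7, 23.9, 69.5, 4.4]
```

Request:
send_rows:
  deltas:
    - [1,[0.0035,0.001,0.03],[0,0,0]]
    - [1,[0.0035,0.001,0.06],[0,0,0]]
    - [1,[0.0035,0.001,0.085],[0,0,0]]
    - [1,[0.0035,0.001,0.105],[0,0,0]]
    - [1,[0.0035,0.001,0.1145],[0,0,0]]
    - [1,[0.0035,0.001,0.1145],[0,0,0]]
    - [0,[0.0035,0.001,0.1145],[0,0,0]]
    - [0,[0.0035,0.001,0.1145],[0,0,0]]
    - [0,[0.0035,0.001,0.1145],[0,0,0]]
    - [0,[0.0035,0.001,0.1145],[0,0,0]]

```text
t: 3.9
tcp_pos: [589.6, -29.4, 36.4]
tcp_rot: [0.683, 0.731, 0.0, 0.0]
contact_force: [-0.4, 0.1, -0.1]
gripper_width: 50.9
gripper_force: 0.0
```

Request:
send_rows:
  deltas:
    - [0,[0,0,0],[0,0,0]]
    - [0,[0,0,0],[0,0,0]]
    - [0,[0,0,-0.01],[0,0,0]]
    - [0,[0,0,-0.03],[0,0,0]]
    - [0,[0,0,-0.06],[0,0,0]]
    - [0,[0,0,-0.09],[0,0,0]]
    - [0,[0,0,-0.12],[0,0,0]]
    - [0,[0,0,-0.13],[0,0,0]]
    - [0,[0,0,-0.13],[0,0,0]]
    - [0,[0,0,-0.13],[0,0,0]]

```text
t: 5.15
tcp_pos: [588.7, -29.5, 165.1]
tcp_rot: [0.683, 0.731, -0.001, -0.001]
contact_force: [-1.2, 0.1, -1.4]
gripper_width: 23.9
gripper_force: 40.0
```

```bash
python3 plan.py 377.6 -282 166 55.7 377.6 -282 68 55.7 507 -370.5 68 55.7;python3 - <<'E'
from h import *
c=cams.read_camera("wrist");P,H=cloud(c)
for ce,k in comps((P[...,2]>160)&(P[...,2]<240)&(abs(P[...,0]-590)<60)&(abs(P[...,1]+30)<60),40):print(ce,np.median(P[k],0).round(1),rect(P[k]))
E
```

```text
t 5.15 p [588.7 -29.5 165.1] yaw 93.9 tilt 0.1 F [-1.2  0.1 -1.4] w 23.9
shift [-0.2376, -0.2278, -0.0006] turn [-0.1, 0.03, 38.19]
shift [0.0, 0.0, 0.098] turn [0.0, 0.0, 0.0]
shift [-0.0002, 0.1568, 0.0] turn [0.0, 0.0, 0.0]
[279.4 252.1] [588.4 -16.2 202.1] [589.3, -16.6, 44.3, 38.8, 65.0]
[240.5 345.2] [576.8 -35.7 233.6] [577.3, -33.0, 1.7, 16.7, 4.3]
[279.5 343.6] [591.7 -56.9 202.4] [591.7, -57.4, 23.8, 15.3, 3.6]
[318.5 345.4] [603.5 -34.1 233.6] [602.8, -31.0, 1.9, 16.9, 2.2]
```

Request:
send_rows:
  deltas:
    - [0,[-0.03,-0.0285,0],[0,0,4.8]]
    - [0,[-0.06,-0.057,0],[0,0,9.5]]
    - [0,[-0.09,-0.086,0],[0,0,14.3]]
    - [0,[-0.12,-0.115,0],[0,0,19]]
    - [0,[-0.15,-0.144,0],[0,0,24]]
    - [0,[-0.18,-0.1725,0],[0,0,29]]
    - [0,[-0.21,-0.201,0],[0,0,33.5]]
    - [0,[-0.2376,-0.2278,0],[0,0,38.2]]
    - [0,[-0.2376,-0.2278,0],[0,0,38.2]]
    - [0,[-0.2376,-0.2278,0],[0,0,38.2]]
  squeeze: 55

```text
t: 6.45
tcp_pos: [378.5, -281.2, 165.6]
tcp_rot: [0.884, 0.467, 0.0, -0.001]
contact_force: [0.1, 0.6, -2.1]
gripper_width: 23.9
gripper_force: 55.0
```

```bash
python3 plan.py 377.6 -282 84 55.7;python3 - <<'E'
from h import *
a=np.radians(-34.3);ex=np.array([np.cos(a),np.sin(a)]);ey=np.array([-ex[1],ex[0]]);o=np.array([437.1,-322.6])
c=cams.read_camera("wrist");cv2.imwrite("pics/w2.png",c["pixels"][:,:,::-1]);P,H=cloud(c)
Q=(P[...,:2]-o)@np.c_[ex,ey]
z=P[...,2]
m=(z>50)&(z<60)&(Q[...,0]>-100)&(Q[...,0]<60)
for sg in(1,-1):
    k=m&(sg*Q[...,1]>60)&(sg*Q[...,1]<90); q=Q[k]
    if len(q): f=np.polyfit(q[:,0],q[:,1],1);print(sg,len(q),np.percentile(q[:,1],[2,50,98]).round(1),f)
for ce,k in comps((z>42)&(z<52)&(abs(Q[...,1])<64)&(Q[...,0]>-95),10):print("chip",ce,np.median(Q[k],0).round(1),np.ptp(Q[k],0).round(1))
for ce,k in comps((z>140)&(z<170),30):print("scr",ce,np.median(Q[k],0).round(1),np.median(z[k]).round(1),rect(Q[k]))
E
```

```text
t 6.45 p [ 378.5 -281.2  165.6] yaw 55.7 tilt 0.06 F [ 0.1  0.6 -2.1] w 23.9
shift [-0.0012, -0.0002, 0.0816] turn [-0.05, -0.03, 0.04]
1 2933 [68.5 74.1 80.3] [-6.60908027e-03  7.42741962e+01]
chip [343.8 156.3] [-16.1  40.8] [ 9.1 18.2]
chip [402.1 169.9] [35.4 28.8] [19.4 14. ]
chip [553.  237.6] [181.7 -35.2] [ 3.4 66.1]
chip [353.8 208.5] [-4.5 -6.2] [19.8 13. ]
chip [325.4 231.4] [-28.8 -29.4] [2.7 7.3]
chip [330.6 248. ] [-23.7 -44.1] [13.2  7.7]
scr [279.4 177.8] [-71.7  41.5] 151.1 [-71.7, 32.9, 44.2, 50.4, 0.2]
```

View pics/w2.png

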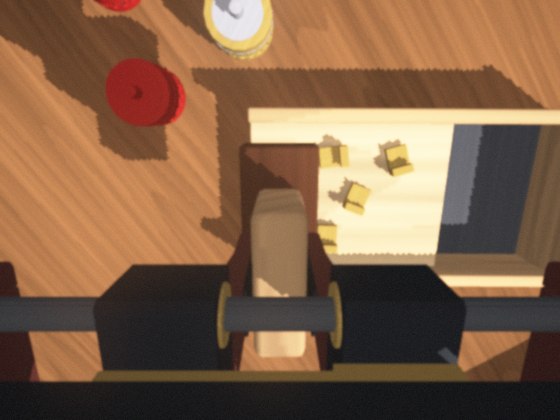

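The picture shows the scraper held square behind four chips at (333,157), (399,160), (357,198) and (327,237), with the fence to spare on both sides. I'm setting it down on the deck.

Request:
send_rows:
  deltas:
    - [0,[-0.001,0,0.02],[0,0,0]]
    - [0,[-0.001,0,0.04],[0,0,0]]
    - [0,[-0.001,0,0.06],[0,0,0]]
    - [0,[-0.001,0,0.075],[0,0,0]]
    - [0,[-0.001,0,0.085],[0,0,0]]
    - [0,[-0.001,0,0.089],[0,0,0]]
    - [0,[-0.001,0,0.091],[0,0,0]]
    - [0,[-0.001,0,0.092],[0,0,0]]
    - [0,[-0.001,0,0.092],[0,0,0]]
    - [0,[-0.001,0,0.092],[0,0,0]]

```text
t: 7.75
tcp_pos: [377.8, -282.8, 74.4]
tcp_rot: [0.884, 0.467, 0.0, 0.0]
contact_force: [0.3, -0.3, -2.0]
gripper_width: 23.6
gripper_force: 55.0
```

```bash
python3 plan.py 509 -371.5 74 55.7
```

```text
t 7.75 p [ 377.8 -282.8   74.4] yaw 55.7 tilt 0.03 F [ 0.3 -0.3 -2. ] w 23.6
shift [0.0007, 0.1583, 0.0005] turn [0.03, 0.0, -0.01]
```

Request:
send_rows:
  deltas:
    - [0,[0,0.003,0.001],[0,0,0]]
    - [0,[0,0.01,0.001],[0,0,0]]
    - [0,[0,0.018,0.001],[0,0,0]]
    - [0,[0,0.027,0.001],[0,0,0]]
    - [0,[0,0.036,0.001],[0,0,0]]
    - [0,[0,0.045,0.001],[0,0,0]]
    - [0,[0,0.054,0.001],[0,0,0]]
    - [0,[0,0.063,0.001],[0,0,0]]
    - [0,[0,0.072,0.001],[0,0,0]]
    - [0,[0,0.081,0.001],[0,0,0]]

```text
t: 9.0
tcp_pos: [443.5, -327.8, 73.6]
tcp_rot: [0.884, 0.467, -0.001, -0.002]
contact_force: [-8.5, 5.7, 15.4]
gripper_width: 23.8
gripper_force: 55.0
```

Request:
send_rows:
  deltas:
    - [0,[0,0.009,0],[0,0,0]]
    - [0,[0,0.018,0],[0,0,0]]
    - [0,[0,0.027,0],[0,0,0]]
    - [0,[0,0.036,0],[0,0,0]]
    - [0,[0,0.045,0],[0,0,0]]
    - [0,[0,0.054,0],[0,0,0]]
    - [0,[0,0.063,0],[0,0,0]]
    - [0,[0,0.072,0],[0,0,0]]
    - [0,[0,0.077,0],[0,0,0]]
    - [0,[0,0.077,0],[0,0,0]]

```text
t: 10.25
tcp_pos: [508.2, -371.7, 73.5]
tcp_rot: [0.884, 0.467, -0.0, -0.001]
contact_force: [-4.5, 3.3, 8.8]
gripper_width: 23.4
gripper_force: 55.0
```

Request:
send_rows:
  deltas:
    - [0,[0,-0.005,0],[0,0,0]]
    - [0,[0,-0.015,-0.005],[0,0,0]]
    - [0,[0,-0.03,-0.02],[0,0,0]]
    - [0,[0,-0.05,-0.05],[0,0,0]]
    - [0,[0,-0.08,-0.08],[0,0,0]]
    - [0,[0,-0.12,-0.1],[0,0,0]]
    - [0,[0,-0.158,-0.11],[0,0,0]]
    - [0,[0,-0.158,-0.11],[0,0,0]]
    - [0,[0,-0.158,-0.11],[0,0,0]]
    - [0,[0,-0.158,-0.11],[0,0,0]]

```text
t: 11.5
tcp_pos: [378.2, -282.9, 182.7]
tcp_rot: [0.884, 0.467, 0.0, -0.0]
contact_force: [0.5, 0.5, -3.2]
gripper_width: 23.7
gripper_force: 55.0
```

```bash
python3 plan.py 589 -31 184 93.9;python3 - <<'E'
from h import *
a=np.radians(-34.3);ex=np.array([np.cos(a),np.sin(a)]);ey=np.array([-ex[1],ex[0]]);o=np.array([437.1,-322.6])
for n in("scene","side","wrist"):
    c=cams.read_camera(n);P,H=cloud(c);cv2.imwrite(f"pics/{n}3.png",c["pixels"][:,:,::-1])
    Q=(P[...,:2]-o)@np.c_[ex,ey];z=P[...,2];h,s=H[...,0],H[...,1]
    for ce,k in comps((h>15)&(h<32)&(s>130)&(z<52)&(abs(Q[...,1])<66)&(Q[...,0]>82)&(Q[...,0]<178),6):print(n,"tray",ce,k.sum(),np.median(Q[k],0).round(1),np.ptp(Q[k],0).round(1),np.median(z[k]).round(1))
    for ce,k in comps((z>39)&(z<52)&(abs(Q[...,1])<62)&(abs(Q[...,0])<88),6):print(n,"deck",ce,k.sum(),np.median(Q[k],0).round(1))
    for ce,k in comps((z>145)&(z<240)&(np.hypot(P[...,0]-378,P[...,1]+281)<70),30):print(n,"scr",ce,np.median(Q[k],0).round(1),np.median(z[k]).round(1),rect(Q[k]))
b=[cv2.imread(f"pics/{n}3.png") for n in("scene","wrist")]
cv2.imwrite("pics/c3.png",np.hstack([cv2.resize(b[0][140:300,60:220],(400,400)),cv2.resize(b[1],(400,400))]))
E
```

```text
t 11.5 p [ 378.2 -282.9  182.7] yaw 55.7 tilt 0.03 F [ 0.5  0.5 -3.2] w 23.7
shift [0.3269, 0.0322, -0.0012] turn [-0.02, -0.03, -38.21]
scene tray [114.2 235.8] 86 [112.5 -31.2] [23.6 34.4] 14.6
scene tray [134. 242.] 184 [110.5  27.1] [41.1 49.1] 17.1
scene scr [152.5 145.4] [-59.5  14.6] 170.6 [-70.8, -0.8, 50.4, 117.7, 1.3]
side tray [283.9 357. ] 252 [107.2  14.9] [34.1 52.1] 16.9
side tray [292.9 348.7] 113 [113.  35.] [13.5 19.9] 15.6
side tray [274.8 381.1] 146 [114.2 -37. ] [19.9 27. ] 16.2
side scr [182.8 270.8] [-59.5 -19.5] 170.9 [-69.9, -3.7, 118.3, 50.2, 87.3]
wrist tray [462.  150.4] 317 [108.6  40.2] [13.4 16.7] 24.6
wrist tray [453.  171.9] 700 [106.8  16. ] [34.5 47.9] 17.6
wrist tray [451.1 216.6] 432 [111.7 -30.7] [20.5 24.4] 14.9
wrist scr [279.3 222.4] [-71.1  24.8] 212.9 [-70.9, 25.5, 62.2, 44.7, 89.9]
wrist scr [279.5 343.7] [-71.1 -27.5] 219.9 [-70.9, -28.0, 14.7, 23.7, 89.9]
```

View pics/c3.png

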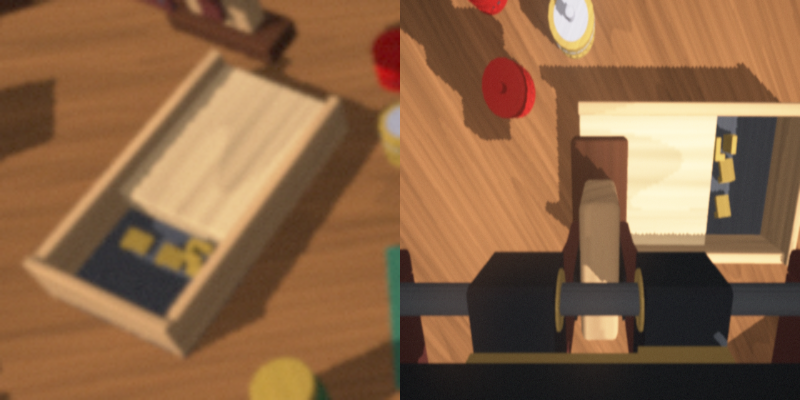

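All four chips lie in the tray, at wrist crop (722,145–210), and the deck is bare. I'm returning the scraper to the mat.

Request:
send_rows:
  deltas:
    - [0,[0.04,0.004,0],[0,0,-4.7]]
    - [0,[0.08,0.008,0],[0,0,-9.5]]
    - [0,[0.12,0.012,0],[0,0,-14.2]]
    - [0,[0.16,0.016,0],[0,0,-19]]
    - [0,[0.2,0.02,0],[0,0,-23.7]]
    - [0,[0.24,0.024,0],[0,0,-28.5]]
    - [0,[0.28,0.028,0],[0,0,-33.2]]
    - [0,[0.317,0.032,0],[0,0,-38.2]]
    - [0,[0.317,0.032,0],[0,0,-38.2]]
    - [0,[0.317,0.032,0],[0,0,-38.2]]

```text
t: 12.9
tcp_pos: [582.4, -39.5, 182.4]
tcp_rot: [0.683, 0.73, -0.001, -0.0]
contact_force: [0.4, -0.2, -2.7]
gripper_width: 23.6
gripper_force: 55.0
```

```bash
python3 plan.py 586 -38 43 93.9
python3 - <<'E'
from h import *
for n in("scene","side"):
    c=dict(np.load(f"pics/{n}0.npz"));P,H=cloud(c);h,s,z=H[...,0],H[...,1],P[...,2]
    for ce,k in comps((h>105)&(h<130)&(s>120)&(P[...,0]>500)&(z>15),30):print(n,"blower",ce,rect(P[k]),np.percentile(z[k],[5,95]).round())
    for lo in(40,75):
        for ce,k in comps((h>105)&(h<130)&(s>120)&(P[...,0]>500)&(z>lo),3):print(lo,rect(P[k]))
E
```

```text
t 12.9 p [582.4 -39.5 182.4] yaw 93.8 tilt 0.09 F [ 0.4 -0.2 -2.7] w 23.6
shift [0.0013, 0.0039, 0.1394] turn [-0.09, 0.01, -0.07]
scene blower [293.9 304.6] [767.8, -13.7, 56.8, 51.7, 75.1] [35. 80.]
40 [766.7, -13.2, 55.8, 48.1, 77.9]
75 [764.5, -12.1, 8.7, 8.3, 80.1]
side blower [360.2 214. ] [759.8, -26.4, 37.8, 56.6, 77.9] [22. 81.]
40 [760.7, -25.9, 36.6, 54.2, 77.9]
75 [761.2, -17.7, 11.8, 5.7, 52.0]
```

Request:
send_rows:
  deltas:
    - [0,[0,0.003,0.03],[0,0,0]]
    - [0,[0,0.003,0.06],[0,0,0]]
    - [0,[0,0.003,0.09],[0,0,0]]
    - [0,[0,0.003,0.115],[0,0,0]]
    - [0,[0,0.003,0.13],[0,0,0]]
    - [0,[0,0.003,0.136],[0,0,0]]
    - [0,[0,0.003,0.138],[0,0,0]]
    - [0,[0,0.003,0.139],[0,0,0]]
    - [0,[0,0.003,0.14],[0,0,0]]
    - [0,[0,0.003,0.14],[0,0,0]]

```text
t: 14.15
tcp_pos: [586.0, -38.7, 43.5]
tcp_rot: [0.683, 0.731, 0.0, 0.0]
contact_force: [0.9, -0.4, -1.0]
gripper_width: 23.7
gripper_force: 55.0
```

```bash
python3 plan.py
```

```text
t 14.15 p [586.  -38.7  43.5] yaw 93.9 tilt 0.03 F [ 0.9 -0.4 -1. ] w 23.7
```

Nearly touching. I'll lower slightly, release and lift.

Request:
send_rows:
  deltas:
    - [0,[0,0,0.001],[0,0,0]]
    - [0,[0,0,0.0015],[0,0,0]]
    - [0,[0,0,0.0015],[0,0,0]]
    - [0.5,[0,0,0.0015],[0,0,0]]
    - [0.5,[0,0,0.0015],[0,0,0]]
    - [0.8,[0,0,0.0015],[0,0,0]]
    - [0.8,[0,0,0],[0,0,0]]
    - [0.9,[0,0,-0.02],[0,0,0]]
    - [1,[0,0,-0.06],[0,0,0]]
    - [1,[0,0,-0.1],[0,0,0]]

```text
t: 15.4
tcp_pos: [585.9, -38.5, 145.5]
tcp_rot: [0.683, 0.731, 0.0, 0.0]
contact_force: [0.6, -0.7, -0.0]
gripper_width: 87.0
gripper_force: 0.0
```

```bash
python3 plan.py 460.6 -41.2 150 85
python3 - <<'E'
from h import *
for n in("scene","side","wrist"):
    c=cams.read_camera(n);P,H=cloud(c);cv2.imwrite(f"pics/{n}4.png",c["pixels"][:,:,::-1])
    X,Y,Z=P[...,0],P[...,1],P[...,2];h,s,v=H[...,0],H[...,1],H[...,2]
    B=(X>300)&(X<900)&(abs(Y)<250)
    for nm,m in(("barrel",(h>12)&(h<35)&(Z>40)&(Z<52)&(X<540)&(X>400)&(Y>-200)),("grip",(Z>70)&(Z<84)&(abs(X-586)<50)&(abs(Y+38)<60)),("foot",(Z>22)&(Z<32)&(abs(X-586)<50)&(abs(Y+38)<80)),("head",(s<40)&(v>140)&(Z>62)&(Z<80)&(X>620))):
        for ce,k in comps(m&B,30):print(n,nm,ce,k.sum(),np.median(P[k],0).round(1),rect(P[k]))
E
```

```text
t 15.4 p [585.9 -38.5 145.5] yaw 93.9 tilt 0.04 F [ 0.6 -0.7 -0. ] w 87.0
shift [0.0058, -0.1252, -0.0045] turn [0.03, -0.02, 8.91]
scene barrel [222.1 190.4] 171 [ 446.  -137.1   45.6] [437.4, -137.4, 51.5, 53.5, 84.1]
scene barrel [327.8 189.5] 159 [487.6 129.5  45.8] [479.5, 131.7, 52.8, 52.8, 43.3]
scene barrel [253.4 193.5] 49 [465.9 -59.8  45.7] [462.2, -60.8, 42.5, 11.8, 5.2]
scene barrel [268.6 194.3] 36 [474.6 -21.7  44.9] [471.3, -21.0, 10.3, 34.4, 55.2]
scene grip [265.4 228.4] 208 [592.8 -51.9  79. ] [589.3, -40.1, 24.2, 70.0, 1.1]
scene foot [268.2 239.9] 465 [598.3 -45.6  27.7] [587.8, -39.9, 45.4, 115.6, 3.9]
scene head [302.2 257.3] 392 [676.   21.8  73.7] [673.4, 22.8, 44.8, 44.2, 4.8]
side barrel [236.2 188. ] 147 [476.6 116.5  46.3] [477.8, 129.0, 51.7, 54.7, 17.6]
side barrel [232.  232.3] 179 [457.9 -55.5  46.5] [459.7, -43.6, 54.7, 52.2, 81.0]
side barrel [223. 263.] 222 [ 434.6 -152.1   46.8] [435.3, -140.1, 54.7, 50.4, 84.9]
side grip [287.5 215.2] 245 [584.5 -50.3  80.3] [585.8, -41.7, 24.9, 71.4, 4.3]
side foot [287.4 237.4] 360 [576.2 -75.4  28.7] [585.7, -43.6, 44.4, 120.2, 4.1]
side head [320.1 197.7] 263 [670.7  11.9  74.2] [671.8, 19.1, 42.8, 46.4, 2.6]
wrist barrel [145.3   3.1] 269 [482.8 106.6  44.9] [482.5, 106.8, 30.5, 5.1, 5.6]
wrist barrel [128.5 195.3] 1579 [466.  -37.5  45.9] [461.3, -40.4, 53.5, 53.3, 20.4]
wrist barrel [117.  278.9] 212 [ 449.2 -117.6   45.5] [447.3, -117.5, 9.4, 20.1, 53.4]
wrist grip [274.8 214.6] 2769 [586.9 -37.   79.8] [587.0, -39.5, 23.9, 68.8, 3.6]
wrist foot [275.5 181.9] 3038 [585.2 -10.2  27.9] [587.2, -40.3, 44.1, 115.6, 4.0]
wrist head [396.3 139.7] 3829 [671.   23.1  73.8] [672.4, 22.5, 43.9, 44.1, 3.8]
```

Request:
send_rows:
  deltas:
    - [1,[0.001,-0.02,0],[0,0,3]]
    - [1,[0.002,-0.04,0],[0,0,6]]
    - [0.8,[0.003,-0.065,0],[0,0,9]]
    - [0.8,[0.004,-0.09,0],[0,0,12]]
    - [0.8,[0.005,-0.11,0],[0,0,14]]
    - [0.8,[0.0058,-0.125,0],[0,0,16.1]]
    - [0.8,[0.0058,-0.125,0],[0,0,16.1]]
    - [0.8,[0.0058,-0.125,0],[0,0,16.1]]
    - [0.8,[0.0058,-0.125,0],[0,0,16.1]]
    - [0.8,[0.0058,-0.125,0],[0,0,16.1]]
  squeeze: 35

```text
t: 16.8
tcp_pos: [461.1, -41.3, 143.0]
tcp_rot: [0.778, 0.628, 0.0, -0.0]
contact_force: [-0.5, -0.4, 0.1]
gripper_width: 69.9
gripper_force: 0.0
```

```bash
cat > bar.py <<'E'
# wrist view of brass barrels: circle fit on drum-top points
from h import *
c=cams.read_camera("wrist");P,H=cloud(c);h,s,v=H[...,0],H[...,1],H[...,2];Z=P[...,2];V=P[...,:2]
m=(Z>38)&(Z<54)&~(((h<8)|(h>172))&(s>150))&(V[...,0]>380)&(V[...,0]<560)&(V[...,1]>-200)&(V[...,1]<200)
for ce,k in comps(m,150):
    (x,y),r=cv2.minEnclosingCircle(P[k][:,:2].astype(np.float32));print(ce,k.sum(),"circle",round(x,1),round(y,1),round(r,1),"rect",rect(P[k]),"h",np.median(h[k]),"z",np.median(Z[k]).round(1))
E
python3 plan.py 461 -41 26 77.75; python3 bar.py
```

```text
t 16.8 p [461.1 -41.3 143. ] yaw 77.8 tilt 0.02 F [-0.5 -0.4  0.1] w 69.9
shift [0.0002, -0.0001, 0.117] turn [-0.01, -0.02, 0.06]
[253.1   5.2] 537 circle 475.7 113.4 19.6 rect [474.7, 108.9, 9.1, 39.3, 78.3] h 26.0 z 45.3
[277.9 204.3] 3043 circle 460.7 -40.8 27.1 rect [460.7, -40.6, 53.3, 53.1, 15.2] h 27.0 z 46.4
[274.6 290.5] 543 circle 439.4 -124.3 22.5 rect [440.7, -118.0, 12.9, 45.0, 78.2] h 21.0 z 45.6
[274.7 334. ] 160 circle 432.1 -157.9 16.2 rect [431.6, -160.3, 8.0, 32.3, 78.6] h 24.5 z 46.3
```

Request:
send_rows:
  deltas:
    - [0.8,[0,0,0.03],[0,0,0]]
    - [0.8,[0,0,0.06],[0,0,0]]
    - [0.8,[0,0,0.09],[0,0,0]]
    - [0.8,[0,0,0.108],[0,0,0]]
    - [0.8,[0,0,0.117],[0,0,0]]
    - [0.8,[0,0,0.117],[0,0,0]]
    - [0.3,[0,0,0.117],[0,0,0]]
    - [0.3,[0,0,0.117],[0,0,0]]
    - [0.3,[0,0,0.117],[0,0,0]]
    - [0.3,[0,0,0.117],[0,0,0]]

```text
t: 18.1
tcp_pos: [460.9, -41.5, 26.8]
tcp_rot: [0.778, 0.628, 0.0, 0.0]
contact_force: [-2.5, 1.1, 6.0]
gripper_width: 53.1
gripper_force: 35.0
```

Request:
send_rows:
  deltas:
    - [0.3,[0,0,0],[0,0,0]]
    - [0.3,[0,0,-0.01],[0,0,0]]
    - [0.3,[0,0,-0.03],[0,0,0]]
    - [0.3,[0,0,-0.06],[0,0,0]]
    - [0.3,[0,0,-0.09],[0,0,0]]
    - [0.3,[0,0,-0.12],[0,0,0]]
    - [0.3,[0,0,-0.13],[0,0,0]]
    - [0.3,[0,0,-0.13],[0,0,0]]
    - [0.3,[0,0,-0.13],[0,0,0]]
    - [0.3,[0,0,-0.13],[0,0,0]]

```text
t: 19.35
tcp_pos: [460.1, -41.3, 155.1]
tcp_rot: [0.778, 0.628, -0.001, -0.001]
contact_force: [-0.1, -0.3, -2.1]
gripper_width: 53.3
gripper_force: 35.0
```

Request:
send_rows:
  deltas:
    - [0.3,[0.035,-0.016,0],[0,0,0]]
    - [0.3,[0.075,-0.035,0],[0,0,0]]
    - [0.3,[0.12,-0.056,0],[0,0,0]]
    - [0.3,[0.165,-0.077,0],[0,0,0]]
    - [0.3,[0.21,-0.098,0],[0,0,0]]
    - [0.3,[0.255,-0.119,0],[0,0,0]]
    - [0.3,[0.3,-0.14,0],[0,0,0]]
    - [0.3,[0.34,-0.158,0],[0,0,0]]
    - [0.3,[0.34,-0.158,0],[0,0,0]]
    - [0.3,[0.34,-0.158,0],[0,0,0]]

```text
t: 20.6
tcp_pos: [377.9, 323.7, 155.3]
tcp_rot: [0.778, 0.628, -0.001, 0.0]
contact_force: [0.7, 0.0, -3.0]
gripper_width: 53.3
gripper_force: 35.0
```

```bash
python3 - <<'E'
from h import *
c=cams.read_camera("wrist");cv2.imwrite("pics/w5.png",c["pixels"][:,:,::-1]);P,H=cloud(c);Z=P[...,2];s=H[...,1]
m=(abs(Z-37)<4)&(np.hypot(P[...,0]-440,P[...,1]-311)<140)&(s<90)
k=max(comps(m,100),key=lambda t:t[1].sum());print("top",k[0],k[1].sum(),rect(P[k[1]]))
for ce,k in comps((Z<28)&(Z>8)&(np.hypot(P[...,0]-440,P[...,1]-311)<90),60):print("hole",ce,k.sum(),rect(P[k]))
for ce,k in comps((Z>75)&(Z<95)&(P[...,0]>500),30):print("cap",ce,rect(P[k]),np.median(Z[k]))
for ce,k in comps((Z>110)&(Z<185)&(np.hypot(P[...,0]-379,P[...,1]-325)<60),30):print("barrel",ce,np.median(P[k],0).round(1),rect(P[k]))
E
python3 plan.py 378.8 324.6 42 77.75
```

```text
top [362.  164.5] 22539 [458.6, 323.2, 227.8, 185.8, 32.9]
hole [352.3 126.7] 3783 [454.8, 370.4, 57.4, 59.5, 78.2]
hole [282.2 182.8] 1746 [383.4, 333.1, 38.4, 59.2, 75.4]
hole [414.3 195.7] 2872 [503.2, 296.5, 57.7, 52.1, 86.8]
hole [363.9 247.1] 563 [448.6, 257.1, 18.0, 47.6, 29.1]
cap [495.2  91.3] [542.7, 378.6, 31.8, 31.5, 12.2] 83.27896497863308
barrel [279.4 249.6] [381.9 333.2 174.7] [380.0, 330.2, 42.7, 72.0, 77.5]
t 20.65 p [378.3 323.1 155.4] yaw 77.7 tilt 0.1 F [-0.5 -0.2 -3. ] w 53.2
shift [0.0017, 0.0003, 0.1134] turn [-0.04, 0.09, -0.01]
```

View pics/w5.png

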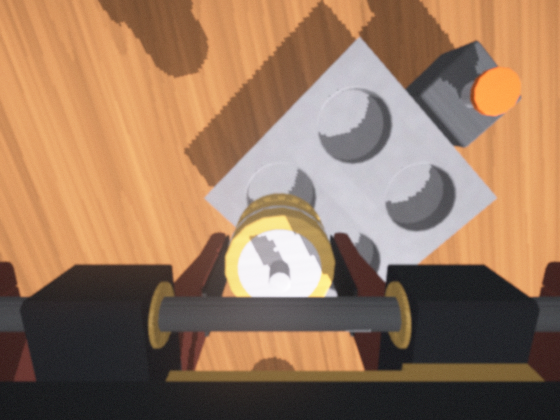

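The barrel is held level at (280,250) above its pocket at (282,190). The other pockets are at (354,125), (420,195) and (360,247), and the peg cap is at (497,91). I'm inserting it.

Request:
send_rows:
  deltas:
    - [0.3,[0.002,0.0005,0.02],[0,0,0]]
    - [0.3,[0.002,0.0005,0.045],[0,0,0]]
    - [0.3,[0.002,0.0005,0.065],[0,0,0]]
    - [0.3,[0.002,0.0005,0.08],[0,0,0]]
    - [0.3,[0.002,0.0005,0.088],[0,0,0]]
    - [0.3,[0.002,0.0005,0.094],[0,0,0]]
    - [0.3,[0.002,0.0005,0.1],[0,0,0]]
    - [0.3,[0.002,0.0005,0.105],[0,0,0]]
    - [0.3,[0.002,0.0005,0.109],[0,0,0]]
    - [0.3,[0.002,0.0005,0.1115],[0,0,0]]

```text
t: 21.9
tcp_pos: [379.1, 326.2, 44.5]
tcp_rot: [0.778, 0.628, 0.0, 0.0]
contact_force: [0.3, -0.4, -2.8]
gripper_width: 53.7
gripper_force: 35.0
```

```bash
python3 plan.py
```

```text
t 21.9 p [379.1 326.2  44.5] yaw 77.8 tilt 0.0 F [ 0.3 -0.4 -2.8] w 53.7
```

Request:
send_rows:
  deltas:
    - [0.3,[0,0,0.002],[0,0,0]]
    - [0.3,[0,0,0.0025],[0,0,0]]
    - [0.7,[0,0,0.0025],[0,0,0]]
    - [0.75,[0,0,0.002],[0,0,0]]
    - [0.75,[0,0,0],[0,0,0]]
    - [0.75,[0,0,-0.015],[0,0,0]]
    - [0.75,[0,0,-0.045],[0,0,0]]
    - [0.75,[0,0,-0.075],[0,0,0]]
    - [0.75,[0,0,-0.1],[0,0,0]]
    - [0.75,[0,0,-0.1],[0,0,0]]

```text
t: 23.15
tcp_pos: [380.1, 327.2, 147.2]
tcp_rot: [0.778, 0.628, 0.002, 0.0]
contact_force: [0.4, 0.1, -0.3]
gripper_width: 65.5
gripper_force: 0.0
```

```bash
cat > chk.py <<'E'
from h import *
for n in("scene","side"):
    c=cams.read_camera(n);P,H=cloud(c);h,s=H[...,0],H[...,1];X,Y,Z=P[...,0],P[...,1],P[...,2]
    for nm,lo,hi in(("bench",40,52),("pocket",53,70)):
        for ce,k in comps((h>12)&(h<35)&(s>60)&(Z>lo)&(Z<hi)&(X>350)&(X<560)&(Y>-210)&(Y<420),25):print(n,nm,ce,k.sum(),"z",np.percentile(Z[k],[50,95]).round(1),rect(P[k]))
E
python3 chk.py; python3 plan.py 436.3 -139 155 77.75
```

```text
scene bench [385.5 155.1] 55 z [46.6 51.2] [393.1, 316.2, 52.5, 22.2, 51.4]
scene bench [222.2 190.5] 148 z [45.6 48.3] [437.6, -137.5, 53.1, 52.5, 37.6]
scene bench [327.7 189.6] 153 z [45.3 47.7] [480.6, 131.7, 53.1, 52.7, 45.7]
scene pocket [388.2 148.6] 137 z [60.3 63.1] [381.5, 326.3, 53.2, 52.9, 85.2]
side bench [198.2 154. ] 72 z [44.8 51.5] [381.5, 305.8, 52.9, 31.7, 8.5]
side bench [236.1 188. ] 127 z [46.5 49.4] [476.6, 128.6, 54.2, 56.2, 37.9]
side bench [223.  263.1] 211 z [46.5 49. ] [435.0, -139.8, 52.7, 54.0, 21.6]
side pocket [197.  147.8] 107 z [61. 64.] [379.0, 322.3, 53.0, 52.3, 71.1]
t 23.25 p [379.2 326.  145. ] yaw 77.8 tilt 0.05 F [-0.  -0.6  0.1] w 65.9
shift [-0.4424, 0.1542, -0.01] turn [0.04, -0.02, 0.03]
```

Barrel B is seated, with its drum top at 61 = 15 + 46. Next is barrel A.

Request:
send_rows:
  deltas:
    - [0.8,[-0.035,0.012,-0.01],[0,0,0]]
    - [0.8,[-0.085,0.03,-0.01],[0,0,0]]
    - [0.8,[-0.135,0.047,-0.01],[0,0,0]]
    - [0.8,[-0.185,0.064,-0.01],[0,0,0]]
    - [0.8,[-0.235,0.082,-0.01],[0,0,0]]
    - [0.8,[-0.285,0.099,-0.01],[0,0,0]]
    - [0.8,[-0.335,0.117,-0.01],[0,0,0]]
    - [0.8,[-0.385,0.134,-0.01],[0,0,0]]
    - [0.8,[-0.42,0.147,-0.01],[0,0,0]]
    - [0.8,[-0.4424,0.1542,-0.01],[0,0,0]]

```text
t: 24.5
tcp_pos: [435.5, -140.8, 153.7]
tcp_rot: [0.779, 0.627, -0.001, -0.001]
contact_force: [0.0, 0.2, -0.3]
gripper_width: 70.3
gripper_force: 0.0
```

```bash
python3 plan.py 436.3 -139 26 77.75; python3 bar.py
```

```text
t 24.5 p [ 435.5 -140.8  153.7] yaw 77.7 tilt 0.11 F [ 0.   0.2 -0.3] w 70.3
shift [0.0019, 0.0006, 0.1277] turn [-0.11, -0.0, -0.08]
[279.2 198.8] 2847 circle 436.5 -138.4 27.1 rect [436.6, -138.1, 53.2, 53.0, 84.9] h 26.0 z 46.4
```

Request:
send_rows:
  deltas:
    - [0.8,[0,0,0.03],[0,0,0]]
    - [0.8,[0,0,0.06],[0,0,0]]
    - [0.8,[0,0,0.09],[0,0,0]]
    - [0.8,[0,0,0.115],[0,0,0]]
    - [0.8,[0,0,0.128],[0,0,0]]
    - [0.8,[0,0,0.128],[0,0,0]]
    - [0.3,[0,0,0.128],[0,0,0]]
    - [0.3,[0,0,0.128],[0,0,0]]
    - [0.3,[0,0,0.128],[0,0,0]]
    - [0.3,[0,0,0.128],[0,0,0]]

```text
t: 25.8
tcp_pos: [436.5, -139.0, 27.4]
tcp_rot: [0.778, 0.628, 0.0, 0.0]
contact_force: [-1.9, 1.0, 6.1]
gripper_width: 53.4
gripper_force: 35.0
```

Request:
send_rows:
  deltas:
    - [0.3,[0,0,0],[0,0,0]]
    - [0.3,[0,0,-0.01],[0,0,0]]
    - [0.3,[0,0,-0.03],[0,0,0]]
    - [0.3,[0,0,-0.06],[0,0,0]]
    - [0.3,[0,0,-0.09],[0,0,0]]
    - [0.3,[0,0,-0.12],[0,0,0]]
    - [0.3,[0,0,-0.13],[0,0,0]]
    - [0.3,[0,0,-0.13],[0,0,0]]
    - [0.3,[0,0,-0.13],[0,0,0]]
    - [0.3,[0,0,-0.13],[0,0,0]]

```text
t: 27.05
tcp_pos: [435.6, -138.6, 155.6]
tcp_rot: [0.778, 0.628, -0.0, -0.001]
contact_force: [-0.0, 0.2, -5.6]
gripper_width: 53.7
gripper_force: 35.0
```

Request:
send_rows:
  deltas:
    - [0.3,[0.035,-0.009,0],[0,0,0]]
    - [0.3,[0.08,-0.019,0],[0,0,0]]
    - [0.3,[0.13,-0.032,0],[0,0,0]]
    - [0.3,[0.18,-0.044,0],[0,0,0]]
    - [0.3,[0.23,-0.056,0],[0,0,0]]
    - [0.3,[0.28,-0.068,0],[0,0,0]]
    - [0.3,[0.33,-0.08,0],[0,0,0]]
    - [0.3,[0.365,-0.089,0],[0,0,0]]
    - [0.3,[0.379,-0.0922,0],[0,0,0]]
    - [0.3,[0.379,-0.0922,0],[0,0,0]]

```text
t: 28.3
tcp_pos: [425.9, 251.3, 156.0]
tcp_rot: [0.778, 0.628, -0.001, -0.0]
contact_force: [-0.4, -0.7, -3.6]
gripper_width: 53.0
gripper_force: 35.0
```

```bash
python3 plan.py 426.6 251 42 77.75
```

```text
t 28.3 p [425.9 251.3 156. ] yaw 77.9 tilt 0.07 F [-0.4 -0.7 -3.6] w 53.0
shift [-0.0, 0.0008, 0.114] turn [-0.06, 0.04, 0.12]
```

Request:
send_rows:
  deltas:
    - [0.3,[0,0.0005,0.02],[0,0,0]]
    - [0.3,[0,0.0005,0.045],[0,0,0]]
    - [0.3,[0,0.0005,0.065],[0,0,0]]
    - [0.3,[0,0.0005,0.08],[0,0,0]]
    - [0.3,[0,0.0005,0.088],[0,0,0]]
    - [0.3,[0,0.0005,0.094],[0,0,0]]
    - [0.3,[0,0.0005,0.1],[0,0,0]]
    - [0.3,[0,0.0005,0.106],[0,0,0]]
    - [0.3,[0,0.0005,0.111],[0,0,0]]
    - [0.3,[0,0.0005,0.113],[0,0,0]]

```text
t: 29.55
tcp_pos: [426.7, 250.9, 43.3]
tcp_rot: [0.778, 0.628, -0.0, -0.0]
contact_force: [-0.6, -0.2, -3.5]
gripper_width: 52.9
gripper_force: 35.0
```

Request:
send_rows:
  deltas:
    - [0.3,[0,0,0.001],[0,0,0]]
    - [0.3,[0,0,0.001],[0,0,0]]
    - [0.7,[0,0,0.001],[0,0,0]]
    - [0.75,[0,0,0.001],[0,0,0]]
    - [0.75,[0,0,0],[0,0,0]]
    - [0.75,[0,0,-0.015],[0,0,0]]
    - [0.75,[0,0,-0.045],[0,0,0]]
    - [0.75,[0,0,-0.075],[0,0,0]]
    - [0.75,[0,0,-0.11],[0,0,0]]
    - [0.75,[0,0,-0.11],[0,0,0]]

```text
t: 30.8
tcp_pos: [428.2, 252.1, 156.9]
tcp_rot: [0.778, 0.628, 0.003, 0.001]
contact_force: [0.5, 0.3, -0.0]
gripper_width: 66.2
gripper_force: 0.0
```

Request:
send_rows:
  deltas:
    - [0.8,[-0.02,0.015,0],[0,0,0]]
    - [0.8,[-0.05,0.036,0],[0,0,0]]
    - [0.8,[-0.08,0.058,0],[0,0,0]]
    - [0.8,[-0.107,0.0774,0],[0,0,0]]
    - [0.8,[-0.107,0.0774,0],[0,0,0]]
    - [0.8,[-0.107,0.0774,0],[0,0,0]]
    - [0.8,[-0.107,0.0774,0],[0,0,0]]
    - [0.8,[-0.107,0.0774,0],[0,0,0]]
    - [0.8,[-0.107,0.0774,0],[0,0,0]]
    - [0.8,[-0.107,0.0774,0],[0,0,0]]

```text
t: 32.05
tcp_pos: [479.8, 130.3, 153.7]
tcp_rot: [0.778, 0.628, 0.0, 0.0]
contact_force: [0.3, -0.6, -0.5]
gripper_width: 70.2
gripper_force: 0.0
```

```bash
python3 plan.py 479.5 130 26 77.75; python3 bar.py; python3 chk.py
```

```text
t 32.05 p [479.8 130.3 153.7] yaw 77.8 tilt 0.0 F [ 0.3 -0.6 -0.5] w 70.2
shift [-0.0003, -0.0002, 0.1277] turn [0.0, 0.0, 0.07]
[277.9 200.7] 2824 circle 479.5 131.2 27.0 rect [479.4, 131.6, 53.2, 52.8, 15.5] h 25.0 z 46.4
scene bench [385.5 155.4] 58 z [46. 51.] [394.2, 314.7, 52.1, 19.5, 48.1]
scene bench [364.6 172. ] 61 z [45.6 51.3] [436.8, 240.8, 58.3, 29.2, 47.9]
scene bench [327.7 189.5] 151 z [45.6 48. ] [479.8, 132.1, 51.9, 53.1, 77.2]
scene pocket [388.3 148.9] 134 z [60.6 63.2] [382.0, 325.9, 52.0, 53.1, 75.7]
scene pocket [367.5 165.6] 146 z [60.5 62.9] [429.1, 250.7, 51.8, 53.9, 75.7]
side bench [197.4 153.9] 68 z [45.8 51.4] [380.1, 302.8, 52.6, 27.9, 2.4]
side bench [214.9 166.8] 62 z [46.2 51.1] [424.8, 231.4, 22.6, 51.5, 85.3]
side bench [235.9 188.3] 133 z [46.1 48.8] [477.6, 129.7, 52.7, 54.1, 13.1]
side pocket [197.2 148.1] 112 z [60.6 64.4] [378.7, 322.9, 51.9, 53.2, 20.9]
side pocket [214.3 160.6] 117 z [60.7 64.3] [428.1, 247.3, 53.1, 50.9, 20.2]
```

Request:
send_rows:
  deltas:
    - [0.8,[0.0005,0,0.03],[0,0,0]]
    - [0.8,[0.0005,0,0.06],[0,0,0]]
    - [0.8,[0.0005,0,0.09],[0,0,0]]
    - [0.8,[0.0005,0,0.115],[0,0,0]]
    - [0.8,[0.0005,0,0.127],[0,0,0]]
    - [0.8,[0.0005,0,0.127],[0,0,0]]
    - [0.3,[0.0005,0,0.127],[0,0,0]]
    - [0.3,[0.0005,0,0.127],[0,0,0]]
    - [0.3,[0.0005,0,0.127],[0,0,0]]
    - [0.3,[0.0005,0,0.127],[0,0,0]]

```text
t: 33.45
tcp_pos: [480.1, 130.7, 27.5]
tcp_rot: [0.778, 0.628, 0.0, 0.0]
contact_force: [-2.3, -0.8, 7.9]
gripper_width: 53.5
gripper_force: 35.0
```

Request:
send_rows:
  deltas:
    - [0.3,[0,0,0],[0,0,0]]
    - [0.3,[0,0,-0.01],[0,0,0]]
    - [0.3,[0,0,-0.03],[0,0,0]]
    - [0.3,[0,0,-0.06],[0,0,0]]
    - [0.3,[0,0,-0.09],[0,0,0]]
    - [0.3,[0,0,-0.12],[0,0,0]]
    - [0.3,[0,0,-0.13],[0,0,0]]
    - [0.3,[0,0,-0.13],[0,0,0]]
    - [0.3,[0,0,-0.13],[0,0,0]]
    - [0.3,[0,0,-0.13],[0,0,0]]

```text
t: 34.7
tcp_pos: [479.3, 130.4, 155.6]
tcp_rot: [0.778, 0.628, -0.001, -0.0]
contact_force: [0.3, -0.5, -2.8]
gripper_width: 53.4
gripper_force: 35.0
```

Request:
send_rows:
  deltas:
    - [0.3,[0.025,-0.002,0],[0,0,0]]
    - [0.3,[0.06,-0.005,0],[0,0,0]]
    - [0.3,[0.1,-0.009,0],[0,0,0]]
    - [0.3,[0.14,-0.012,0],[0,0,0]]
    - [0.3,[0.16,-0.014,0],[0,0,0]]
    - [0.3,[0.1683,-0.015,0],[0,0,0]]
    - [0.3,[0.1683,-0.015,0],[0,0,0]]
    - [0.3,[0.1683,-0.015,0],[0,0,0]]
    - [0.3,[0.1683,-0.015,0],[0,0,0]]
    - [0.3,[0.1683,-0.015,0],[0,0,0]]

```text
t: 35.95
tcp_pos: [501.1, 297.5, 156.8]
tcp_rot: [0.779, 0.628, 0.0, 0.0]
contact_force: [0.1, 0.6, -3.2]
gripper_width: 53.5
gripper_force: 35.0
```

```bash
python3 plan.py 500.7 298.7 42 77.75
```

```text
t 35.95 p [501.1 297.5 156.8] yaw 77.7 tilt 0.02 F [ 0.1  0.6 -3.2] w 53.5
shift [0.0011, -0.0007, 0.1148] turn [0.02, 0.01, -0.01]
```

Request:
send_rows:
  deltas:
    - [0.3,[0.001,-0.0005,0.02],[0,0,0]]
    - [0.3,[0.001,-0.0005,0.045],[0,0,0]]
    - [0.3,[0.001,-0.0005,0.065],[0,0,0]]
    - [0.3,[0.001,-0.0005,0.08],[0,0,0]]
    - [0.3,[0.001,-0.0005,0.088],[0,0,0]]
    - [0.3,[0.001,-0.0005,0.094],[0,0,0]]
    - [0.3,[0.001,-0.0005,0.1],[0,0,0]]
    - [0.3,[0.001,-0.0005,0.106],[0,0,0]]
    - [0.3,[0.001,-0.0005,0.111],[0,0,0]]
    - [0.3,[0.001,-0.0005,0.113],[0,0,0]]

```text
t: 37.2
tcp_pos: [500.5, 299.2, 43.3]
tcp_rot: [0.778, 0.628, -0.0, 0.0]
contact_force: [0.1, -0.4, -3.7]
gripper_width: 53.3
gripper_force: 35.0
```

Request:
send_rows:
  deltas:
    - [0.3,[0,0,0.001],[0,0,0]]
    - [0.3,[0,0,0.001],[0,0,0]]
    - [0.7,[0,0,0.001],[0,0,0]]
    - [0.75,[0,0,0.001],[0,0,0]]
    - [0.75,[0,0,0],[0,0,0]]
    - [0.75,[0,0,-0.015],[0,0,0]]
    - [0.75,[0,0,-0.045],[0,0,0]]
    - [0.75,[0,0,-0.08],[0,0,0]]
    - [0.8,[0,0,-0.12],[0,0,0]]
    - [0.8,[0,0,-0.12],[0,0,0]]

```text
t: 38.45
tcp_pos: [502.1, 300.8, 167.9]
tcp_rot: [0.778, 0.628, 0.003, 0.001]
contact_force: [-0.2, 0.8, -0.7]
gripper_width: 69.9
gripper_force: 0.0
```

```bash
python3 plan.py 672 20 163 93.8; python3 chk.py
```

```text
t 38.45 p [502.1 300.8 167.9] yaw 77.8 tilt 0.38 F [-0.2  0.8 -0.7] w 69.9
shift [-0.2386, 0.2254, 0.005] turn [0.32, -0.21, -16.01]
scene bench [386.2 155.2] 61 z [46.2 51.1] [394.3, 318.6, 53.1, 22.4, 62.4]
scene bench [365.1 172.1] 59 z [46.6 51.2] [441.2, 243.1, 53.3, 22.4, 56.3]
scene bench [391.1 192. ] 62 z [46.5 51.2] [516.6, 290.7, 49.9, 20.0, 58.0]
scene pocket [388.4 148.8] 137 z [60.8 62.7] [380.8, 325.9, 52.2, 52.3, 80.6]
scene pocket [367.3 165.4] 145 z [60.5 62.7] [427.8, 251.0, 50.4, 55.2, 71.6]
scene pocket [393.8 184.8] 160 z [60.4 63.4] [501.8, 299.3, 52.8, 52.4, 27.5]
side bench [197.9 153.9] 62 z [45.1 51. ] [380.4, 308.4, 52.8, 27.6, 5.4]
side bench [241.2 155.3] 68 z [46.2 51.4] [501.9, 281.0, 51.6, 24.2, 6.2]
side bench [215.4 166.7] 72 z [46.  51.3] [425.9, 232.9, 25.7, 51.3, 89.9]
side pocket [197.  147.9] 108 z [60.9 63.9] [379.0, 322.1, 56.4, 51.4, 85.8]
side pocket [240.4 149.5] 110 z [60.8 64.4] [499.0, 294.5, 50.9, 53.3, 71.3]
side pocket [214.4 160.6] 121 z [60.5 64.2] [426.4, 248.8, 51.6, 56.4, 16.9]
```

All three barrels are seated. Now the mallet.

Request:
send_rows:
  deltas:
    - [0.8,[-0.03,0.028,0],[0,0,-2]]
    - [0.8,[-0.065,0.061,0],[0,0,-4]]
    - [0.8,[-0.1,0.094,0],[0,0,-6]]
    - [0.8,[-0.135,0.128,0],[0,0,-8]]
    - [0.8,[-0.17,0.161,0],[0,0,-11]]
    - [0.8,[-0.205,0.194,0],[0,0,-13]]
    - [0.8,[-0.23,0.217,0],[0,0,-15]]
    - [0.8,[-0.237,0.2265,0],[0,0,-16]]
    - [0.8,[-0.237,0.2265,0],[0,0,-16]]
    - [0.8,[-0.237,0.2265,0],[0,0,-16]]
  squeeze: 50

```text
t: 39.8
tcp_pos: [671.0, 22.1, 163.5]
tcp_rot: [0.683, 0.731, 0.0, -0.001]
contact_force: [-0.2, 0.4, 0.5]
gripper_width: 70.0
gripper_force: 0.0
```

```bash
python3 plan.py 672.4 22.5 39 93.8
python3 - <<'E'
from h import *
c=cams.read_camera("wrist");cv2.imwrite("pics/w6.png",c["pixels"][:,:,::-1]);P,H=cloud(c);Z=P[...,2];X,Y=P[...,0],P[...,1];s=H[...,1]
for nm,m in(("head",(abs(Z-74)<5)&(s<60)&(X>630)&(X<710)),("handle",(abs(Z-56)<5)&(X>630)&(X<720)&(Y<10)),("blower",(Z>30)&(Z<110)&(X>725))):
    for ce,k in comps(m,60):print(nm,ce,k.sum(),np.median(P[k],0).round(1),rect(P[k]))
E
```

```text
t 39.8 p [671.   22.1 163.5] yaw 93.9 tilt 0.07 F [-0.2  0.4  0.5] w 70.0
shift [0.0002, 0.0015, 0.1245] turn [-0.04, -0.06, 0.12]
head [280.8 206.8] 2822 [673.   24.2  73.9] [673.1, 22.6, 43.8, 44.3, 3.5]
handle [280.9 264.5] 1350 [677.3 -35.   55.9] [677.3, -36.9, 19.8, 63.5, 3.5]
handle [281.5 336.9] 213 [ 683.1 -111.    56. ] [683.2, -111.5, 18.6, 13.1, 3.0]
blower [377.2 232.5] 2293 [760.5   1.9  53.4] [761.4, -3.1, 61.1, 43.3, 11.2]
```

View pics/w6.png

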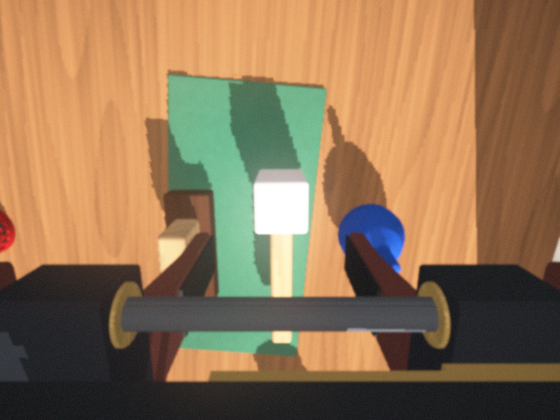

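The mallet head is centred between the fingers at (280,205), with the handle below it and the blower clear at (371,235). I'm gripping the head.

Request:
send_rows:
  deltas:
    - [0.8,[0,0.0018,0.03],[0,0,0]]
    - [0.8,[0,0.0018,0.06],[0,0,0]]
    - [0.8,[0,0.0018,0.09],[0,0,0]]
    - [0.8,[0,0.0018,0.112],[0,0,0]]
    - [0.8,[0,0.0018,0.1215],[0,0,0]]
    - [0.8,[0,0.0018,0.1215],[0,0,0]]
    - [0.2,[0,0.0018,0.1215],[0,0,0]]
    - [0.2,[0,0.0018,0.1215],[0,0,0]]
    - [0.2,[0,0.0018,0.1215],[0,0,0]]
    - [0.2,[0,0.0018,0.1215],[0,0,0]]

```text
t: 41.1
tcp_pos: [673.7, 19.8, 42.8]
tcp_rot: [0.683, 0.73, 0.0, 0.0]
contact_force: [-2.0, -1.1, 5.1]
gripper_width: 43.8
gripper_force: 50.0
```

Request:
send_rows:
  deltas:
    - [0.2,[0,0,0],[0,0,0]]
    - [0.2,[0,0,0],[0,0,0]]
    - [0.2,[0,0,-0.01],[0,0,0]]
    - [0.2,[0,0,-0.03],[0,0,0]]
    - [0.2,[0,0,-0.06],[0,0,0]]
    - [0.2,[0,0,-0.09],[0,0,0]]
    - [0.2,[0,0,-0.12],[0,0,0]]
    - [0.2,[0,0,-0.13],[0,0,0]]
    - [0.2,[0,0,-0.13],[0,0,0]]
    - [0.2,[0,0,-0.13],[0,0,0]]

```text
t: 42.35
tcp_pos: [672.9, 19.6, 170.8]
tcp_rot: [0.683, 0.73, -0.001, -0.001]
contact_force: [-0.1, 0.8, -2.7]
gripper_width: 43.8
gripper_force: 50.0
```

Request:
send_rows:
  deltas:
    - [0.2,[0.035,-0.01,0],[0,0,0]]
    - [0.2,[0.08,-0.023,0],[0,0,0]]
    - [0.2,[0.125,-0.036,0],[0,0,0]]
    - [0.2,[0.17,-0.05,0],[0,0,0]]
    - [0.2,[0.215,-0.063,0],[0,0,0]]
    - [0.2,[0.26,-0.076,0],[0,0,0]]
    - [0.2,[0.305,-0.09,0],[0,0,0]]
    - [0.2,[0.345,-0.101,0],[0,0,0]]
    - [0.2,[0.3633,-0.1067,0],[0,0,0]]
    - [0.2,[0.3633,-0.1067,0],[0,0,0]]

```text
t: 43.6
tcp_pos: [542.2, 376.0, 171.3]
tcp_rot: [0.682, 0.731, -0.001, -0.0]
contact_force: [-0.2, -0.9, -3.0]
gripper_width: 44.1
gripper_force: 50.0
```

```bash
python3 plan.py 542.4 378 130 93.8
python3 - <<'E'
from h import *
for n in("wrist","side"):
    c=cams.read_camera(n);cv2.imwrite(f"pics/{n}7.png",c["pixels"][:,:,::-1]);P,H=cloud(c);Z=P[...,2];X,Y=P[...,0],P[...,1];h,s,v=H[...,0],H[...,1],H[...,2]
    for nm,m in(("white",(s<45)&(v>130)&(Z>125)&(Z<215)),("handle",(Z>150)&(Z<200)&(h>8)&(h<25)&(Y<355)),("orange",(Z>70)&(Z<92)&(s>180)&(h<15))):
        for ce,k in comps(m&(np.hypot(X-542,Y-340)<170),40):print(n,nm,ce,k.sum(),np.median(P[k],0).round(1),np.percentile(Z[k],[3,97]).round(1),rect(P[k]))
E
```

```text
t 43.6 p [542.2 376.  171.3] yaw 93.9 tilt 0.08 F [-0.2 -0.9 -3. ] w 44.1
shift [0.002, 0.0003, 0.0413] turn [-0.08, 0.03, 0.12]
wrist white [278.8 247.8] 9463 [542. 392. 202.] [147.8 203.5] [540.8, 384.3, 50.8, 34.6, 3.3]
wrist handle [277.7 351.5] 1138 [545.2 324.3 184.3] [181.3 185.4] [546.8, 323.5, 19.8, 28.5, 4.3]
side white [251.5  95. ] 309 [540.3 356.5 192.7] [142.4 205.2] [543.6, 341.5, 119.0, 43.9, 85.9]
side handle [255.8 109.6] 242 [547.4 276.3 184.1] [164.2 187.6] [545.8, 292.5, 124.3, 34.7, 88.9]
side orange [252.4 125.6] 51 [541.4 374.   84.4] [81.5 87.2] [541.9, 377.1, 34.0, 26.4, 86.5]
```

Request:
send_rows:
  deltas:
    - [0.2,[0,0,0.012],[0,0,0]]
    - [0.2,[0,0,0.03],[0,0,0]]
    - [0.2,[0,0,0.04],[0,0,0]]
    - [0.2,[0,0,0.045],[0,0,0]]
    - [0.2,[0,0,0.05],[0,0,0]]
    - [0.2,[0,0,0.054],[0,0,0]]
    - [0.2,[0,0,0.058],[0,0,0]]
    - [0.2,[0,0,0.062],[0,0,0]]
    - [0.2,[0,0,0.065],[0,0,0]]
    - [0.2,[0,0,0.065],[0,0,0]]
  squeeze: 60

```text
t: 44.95
tcp_pos: [543.2, 375.4, 106.9]
tcp_rot: [0.683, 0.73, 0.0, -0.0]
contact_force: [-0.3, 1.0, -0.4]
gripper_width: 43.9
gripper_force: 60.0
```

```bash
python3 plan.py
```

```text
t 44.95 p [543.2 375.4 106.9] yaw 93.8 tilt 0.02 F [-0.3  1.  -0.4] w 43.9
```

Request:
send_rows:
  deltas:
    - [0.2,[0,0,0.0005],[0,0,0]]
    - [0.2,[0,0,0.001],[0,0,0]]
    - [0.2,[0,0,0.0015],[0,0,0]]
    - [0.2,[0,0,0.002],[0,0,0]]
    - [0.2,[0,0,0.002],[0,0,0]]
    - [0.2,[0,0,0.002],[0,0,0]]
    - [0.2,[0,0,0.002],[0,0,0]]
    - [0.2,[0,0,0.002],[0,0,0]]
    - [0.2,[0,0,0.002],[0,0,0]]
    - [0.2,[0,0,0.002],[0,0,0]]

```text
t: 46.2
tcp_pos: [543.2, 375.5, 105.7]
tcp_rot: [0.683, 0.73, 0.0, 0.0]
contact_force: [-2.3, -1.6, 7.0]
gripper_width: 43.8
gripper_force: 60.0
```

```bash
python3 plan.py
python3 - <<'E'
from h import *
c=cams.read_camera("side");P,H=cloud(c);Z=P[...,2];h,s,v=H[...,0],H[...,1],H[...,2]
for ce,k in comps((Z>50)&(Z<92)&(s>180)&(h<15)&(np.hypot(P[...,0]-542,P[...,1]-378)<40),8):print(ce,k.sum(),np.percentile(Z[k],[3,50,97]).round(1))
E
```

```text
t 46.2 p [543.2 375.5 105.7] yaw 93.8 tilt 0.03 F [-2.3 -1.6  7. ] w 43.8
```

Request:
send_rows:
  deltas:
    - [0.2,[0,0,0.0005],[0,0,0]]
    - [0.2,[0,0,0.001],[0,0,0]]
    - [0.2,[0,0,0.0015],[0,0,0]]
    - [0.2,[0,0,0.002],[0,0,0]]
    - [0.2,[0,0,0.002],[0,0,0]]
    - [0.2,[0,0,0.002],[0,0,0]]
    - [0.2,[0,0,0.002],[0,0,0]]
    - [0.2,[0,0,0.002],[0,0,0]]
    - [0.2,[0,0,0.002],[0,0,0]]
    - [0.2,[0,0,0.002],[0,0,0]]

```text
t: 47.5
tcp_pos: [543.3, 375.7, 105.6]
tcp_rot: [0.683, 0.73, 0.001, 0.0]
contact_force: [-5.5, -4.6, 20.4]
gripper_width: 43.5
gripper_force: 60.0
```

```bash
python3 plan.py
```

```text
t 47.5 p [543.3 375.7 105.6] yaw 93.8 tilt 0.09 F [-5.5 -4.6 20.4] w 43.5
```

That's a firm stop, so the peg is home. I'll lift and check the cap height.

Request:
send_rows:
  deltas:
    - [0.2,[0,0,-0.004],[0,0,0]]
    - [0.2,[0,0,-0.015],[0,0,0]]
    - [0.2,[0,0,-0.035],[0,0,0]]
    - [0.2,[0,0,-0.055],[0,0,0]]
    - [0.2,[0,0,-0.069],[0,0,0]]
    - [0.2,[0,0,-0.069],[0,0,0]]
    - [0.2,[0,0,-0.069],[0,0,0]]
    - [0.2,[0,0,-0.069],[0,0,0]]
    - [0.2,[0,0,-0.069],[0,0,0]]
    - [0.2,[0,0,-0.069],[0,0,0]]

```text
t: 48.75
tcp_pos: [543.0, 375.3, 171.8]
tcp_rot: [0.683, 0.73, -0.0, -0.0]
contact_force: [-0.6, -0.5, -2.5]
gripper_width: 43.9
gripper_force: 60.0
```

Request:
send_rows:
  deltas:
    - [0.2,[-0.035,0.01,0],[0,0,0]]
    - [0.2,[-0.08,0.023,0],[0,0,0]]
    - [0.2,[-0.125,0.036,0],[0,0,0]]
    - [0.2,[-0.17,0.05,0],[0,0,0]]
    - [0.2,[-0.215,0.063,0],[0,0,0]]
    - [0.2,[-0.26,0.076,0],[0,0,0]]
    - [0.2,[-0.305,0.09,0],[0,0,0]]
    - [0.2,[-0.345,0.101,0],[0,0,0]]
    - [0.2,[-0.3633,0.1067,0],[0,0,0]]
    - [0.2,[-0.3633,0.1067,0],[0,0,0]]

```text
t: 50.0
tcp_pos: [673.7, 19.0, 171.8]
tcp_rot: [0.684, 0.729, -0.0, -0.0]
contact_force: [-0.7, 1.0, -2.3]
gripper_width: 43.7
gripper_force: 60.0
```

```bash
python3 plan.py 673.5 20 42.5 93.8
python3 - <<'E'
from h import *
for n in("wrist","scene","side"):
    c=cams.read_camera(n);cv2.imwrite(f"pics/{n}8.png",c["pixels"][:,:,::-1]);P,H=cloud(c);Z=P[...,2];h,s,v=H[...,0],H[...,1],H[...,2]
    for ce,k in comps((Z>50)&(Z<95)&(s>180)&(h<15)&(np.hypot(P[...,0]-542,P[...,1]-378)<40),8):print(n,"cap",k.sum(),np.percentile(Z[k],[3,50,97]).round(1),rect(P[k]))
    for ce,k in comps((s<45)&(v>130)&(Z>180)&(Z<215)&(np.hypot(P[...,0]-673,P[...,1]-22)<60),30):print(n,"head",np.median(P[k],0).round(1),rect(P[k]))
E
python3 chk.py | grep pocket
```

```text
t 50.0 p [673.7  19.  171.8] yaw 93.7 tilt 0.03 F [-0.7  1.  -2.3] w 43.7
shift [0.001, -0.0001, 0.1293] turn [-0.02, -0.01, -0.13]
wrist head [673.7  31.6 202.8] [673.4, 27.7, 48.9, 33.6, 3.6]
scene cap 98 [64.9 67.2 69.3] [543.8, 378.1, 27.7, 29.9, 49.5]
side cap 44 [64.4 68.  70.5] [542.6, 378.1, 37.4, 23.6, 85.3]
side head [673.    5.7 202.6] [676.0, 22.1, 47.0, 46.4, 87.8]
scene pocket [388.4 148.7] 137 z [60.1 62.6] [382.2, 326.6, 52.7, 52.1, 82.3]
scene pocket [368.8 165.5] 147 z [60.3 63.4] [431.1, 254.3, 52.7, 54.1, 47.2]
scene pocket [393.8 184.9] 156 z [60.4 63.2] [502.6, 298.7, 51.2, 52.2, 69.2]
scene pocket [430.3 190. ] 42 z [67.5 69. ] [543.0, 378.3, 21.0, 25.8, 10.2]
side pocket [196.9 148. ] 109 z [61.  64.1] [379.4, 323.1, 54.3, 50.8, 88.5]
side pocket [240.3 149.5] 108 z [60.5 64.2] [498.9, 293.1, 51.1, 52.9, 79.1]
side pocket [215.1 159.9] 115 z [60.9 63.9] [428.5, 251.3, 56.3, 49.1, 88.4]
```

Request:
send_rows:
  deltas:
    - [0.2,[0,0,0.03],[0,0,0]]
    - [0.2,[0,0,0.06],[0,0,0]]
    - [0.2,[0,0,0.09],[0,0,0]]
    - [0.2,[0,0,0.11],[0,0,0]]
    - [0.2,[0,0,0.12],[0,0,0]]
    - [0.2,[0,0,0.124],[0,0,0]]
    - [0.2,[0,0,0.126],[0,0,0]]
    - [0.2,[0,0,0.1275],[0,0,0]]
    - [0.2,[0,0,0.1285],[0,0,0]]
    - [0.2,[0,0,0.1285],[0,0,0]]

```text
t: 51.5
tcp_pos: [673.8, 19.8, 43.9]
tcp_rot: [0.683, 0.73, 0.0, 0.0]
contact_force: [-0.5, -0.4, -3.7]
gripper_width: 43.6
gripper_force: 60.0
```

Request:
send_rows:
  deltas:
    - [0.2,[0,0,0.0005],[0,0,0]]
    - [0.2,[0,0,0.001],[0,0,0]]
    - [0.2,[0,0,0.001],[0,0,0]]
    - [0.6,[0,0,0.001],[0,0,0]]
    - [0.7,[0,0,0.001],[0,0,0]]
    - [0.75,[0,0,0.001],[0,0,0]]
    - [0.75,[0,0,-0.005],[0,0,0]]
    - [0.75,[0,0,-0.035],[0,0,0]]
    - [0.75,[0,0,-0.08],[0,0,0]]
    - [0.75,[0,0,-0.13],[0,0,0]]

```text
t: 52.75
tcp_pos: [673.3, 19.9, 175.0]
tcp_rot: [0.683, 0.73, -0.0, -0.0]
contact_force: [0.3, -0.2, -1.2]
gripper_width: 66.0
gripper_force: 0.0
```

Request:
send_rows:
  deltas:
    - [0.75,[0,-0.03,-0.04],[0,0,0]]
    - [0.75,[0,-0.06,-0.06],[0,0,0]]
    - [0.75,[0,-0.08,-0.06],[0,0,0]]
    - [0.75,[0,-0.08,-0.06],[0,0,0]]
    - [0.75,[0,-0.08,-0.06],[0,0,0]]
    - [0.75,[0,-0.08,-0.06],[0,0,0]]
    - [0.75,[0,-0.08,-0.06],[0,0,0]]
    - [0.75,[0,-0.08,-0.06],[0,0,0]]
    - [0.75,[0,-0.08,-0.06],[0,0,0]]
    - [0.75,[0,-0.08,-0.06],[0,0,0]]

```text
t: 54.0
tcp_pos: [593.8, 14.6, 233.6]
tcp_rot: [0.683, 0.73, -0.0, -0.0]
contact_force: [0.2, -0.1, -0.1]
gripper_width: 65.6
gripper_force: 0.0
```

```bash
python3 plan.py; python3 chk.py|grep -v bench
python3 - <<'E'
from h import *
for n in("wrist","scene","side"):
    c=cams.read_camera(n);cv2.imwrite(f"pics/{n}9.png",c["pixels"][:,:,::-1]);P,H=cloud(c);Z=P[...,2];X,Y=P[...,0],P[...,1];h,s,v=H[...,0],H[...,1],H[...,2]
    for nm,m in(("head",(s<45)&(v>130)&(Z>65)&(Z<84)&(X>630)),("grip",(Z>70)&(Z<84)&(X<630)&(h>8)&(h<25))):
        for ce,k in comps(m&(np.hypot(X-630,Y)<110),30):print(n,nm,np.median(P[k],0).round(1),np.percentile(Z[k],[5,95]).round(1),rect(P[k]))
b=[cv2.imread(f"pics/{n}9.png") for n in("scene","side")]
cv2.imwrite("pics/f.png",np.hstack([cv2.resize(q,(400,300)) for q in b]))
E
```

```text
t 54.0 p [593.8  14.6 233.6] yaw 93.8 tilt 0.0 F [ 0.2 -0.1 -0.1] w 65.6
scene pocket [388.2 148.7] 145 z [59.7 63. ] [380.9, 326.1, 53.5, 52.3, 87.1]
scene pocket [368.9 165.6] 149 z [60.4 63.4] [430.8, 254.6, 51.9, 53.6, 58.3]
scene pocket [394.  184.8] 165 z [60.8 63. ] [502.4, 298.4, 51.5, 52.9, 68.9]
scene pocket [430.3 190.2] 48 z [67.3 69.1] [544.0, 377.5, 23.3, 24.6, 38.8]
side pocket [253.4 130.4] 35 z [67.5 69.3] [542.1, 381.1, 28.2, 36.2, 7.5]
side pocket [196.9 147.8] 110 z [60.9 64.8] [379.9, 322.4, 52.9, 52.1, 26.2]
side pocket [240.4 149.5] 109 z [60.5 64.3] [499.9, 294.7, 53.3, 53.3, 79.1]
side pocket [214.9 160. ] 115 z [60.9 64.2] [428.1, 253.2, 52.6, 57.1, 15.0]
wrist head [673.2  24.2  73.9] [71.2 75.2] [674.3, 22.8, 44.3, 43.5, 3.8]
wrist grip [587.3 -37.1  79.8] [76.4 81.2] [587.1, -39.5, 24.0, 68.6, 3.8]
scene head [676.5  21.9  73.8] [69.9 76.3] [674.6, 23.0, 44.3, 44.1, 4.5]
scene grip [590.6 -40.2  79.3] [72.  81.8] [587.2, -40.2, 25.4, 69.4, 4.6]
side head [672.6  14.4  74.5] [66.5 76.6] [672.8, 20.4, 42.8, 47.4, 4.4]
side grip [584.7 -50.5  80.3] [72.7 82.5] [585.9, -43.3, 24.9, 70.2, 4.3]
```

View pics/f.png

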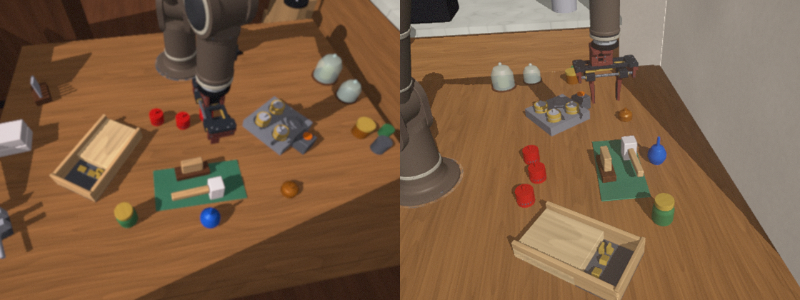

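The picture shows the chips in the tray at (92,170), three barrels in the carrier at (275,120), and the scraper and mallet upright on the mat. The peg is home, and the jar, blower and oil pot are where they started. I'm handing in.

```bash
python3 -c "
from workcell import env
print(env.job_done())"
```

```text
the job is handed in; nothing more can be done
None
```

I handed the job in at about 54 s, and no verdict came back: the last camera check shows all four chips in the tray, the three barrels seated in pockets, the peg home, scraper and mallet upright on the mat, and the jar, blower and oil pot untouched.

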